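Hold a vial rack clamped on a shaker for the thumb screws

TASK

Load the rack of glass vials onto the shaker: set it down gently on the platform, midway between the two side rails and lengthwise along them, in the space between the sprung clamp bar and the fixed bar at the far end, and let go of it. Then slide the clamp bar up by its handle until the rack sits square and hard up against the fixed bar, and keep pushing with a steady 10 N or so (the pad's springs a little over half compressed, never bottomed), so that a colleague can tighten the thumb screws: finish while still holding the bar like that, do not let go. Do not drop or tip the vials, and leave everything else on the bench where it stands.

Things in the scene. Friction and masses are not known exactly. Their poses are not given: they have to be found in the camera images.
- rack_center (a point): The rack of vials: a dark grey plastic block 130 long (its x) x 58 wide (its y) x 40 high, with 2 rows of 4 capped glass vials in it whose caps reach 60 above the underside. Loose on the bench at the start, to the left or right of the shaker, 0.28 kg in all (a little more or less). This point is on its centre line, 25 above its underside. The two ends are alike. Grasp it from above across the 58 width, by the block.
- platform_center (a point): Centre of the upper face of the shaker's platform (aluminium plate, 360 along x by 220 along y, 95 above the bench; the shaker is fixed to the bench, turned up to 0.25 rad). x points along the side rails from the clamp bar (near the robot) to the fixed bar, z up. The rails (18 wide, 16 high) run along x, 92 to either side of this point, with 166 clear between them.
- fixed_bar: The fixed bar across the far end of the platform. Origin: middle of the foot of its rubber face, which looks back along -x of the platform, 145 from platform_center; the face is 100 wide and stands 6 to 36 above the platform. Axes as the platform's.
- handle_grip (a point): Middle of the grip of the clamp bar's bridge handle, 66 above the platform: a dark steel bar 14 thick (x) x 90 long (y) x 20 high, with 18 of free space under it, on two legs 40 to either side. Its x is the sliding direction towards the fixed bar. When the clamp bar is parked (joint 0) it lies 125 on the -x side of platform_center. The face of the pad is 46 ahead of it (+x) when the springs are relaxed. A thumb screw sits on each end of the bar, 92 to either side.
- clamp_bar (a joint): Travel of the clamp bar along the rails, m: 0 parked at the near end, growing towards the fixed bar, at most 0.15; slides with about 1 N of friction and stays where it is left. With the rack pushed up against the fixed bar lengthwise, the pad just touches it at 0.094.
- spring_pad (a joint): How far the clamp bar's rubber-faced pad (100 wide, from 6 to 36 above the platform) is pushed back on its springs towards the bar, m: 0 relaxed, 0.020 bottomed. It starts to give at about 2 N and takes a further 0.7 N for each mm: 10 N at about 11 mm. If the bar is let go the springs push it back. The rack's own friction on the platform takes 2 to 3 N of the push, and goes on taking it once the rack is up against the fixed bar.
- tip_box: Bystander: box of pipette tips, grey base with yellow tips, 122 x 82 x 62 high, on the other side of the shaker from the rack. Origin: centre of its underside.
- microplate: Bystander: white well plate lying on the bench, 128 x 86 x 14. Origin: centre of its underside.
- vial0: Bystander: a single vial standing on the bench, 22 across, 50 high. Origin: centre of its underside.
- vial1: Bystander: another single vial, as vial0.
- vial2: Bystander: another single vial, as vial0.
- marker: Bystander: a black marker pen lying on the bench, 14 thick, about 140 long. Origin: middle of its underside.
- beaker: Bystander: glass beaker 70 across, 85 high. Origin: centre of its underside.

How it is judged (in metres and radians):
On the way, in this order (a step that is already met when the one before it is completed fails the run):
1. the rack stands upright on the platform, between the bars and the rails, lengthwise, and has been let go (angle between rack_center's own z axis and vertical below 0.06 rad and z of rack_center in the frame of platform_center between 0.021 and 0.029 m and y of rack_center in the frame of platform_center between -0.03 and 0.03 m and x of rack_center in the frame of platform_center above 0 m and angle between the x axis of rack_center and the x axis of platform_center, either way round below 0.35 rad and contact force between the fingers and rack below 0.1 N), for 0.2 s.
2. the clamp bar presses the rack against the fixed bar (contact force between rack and fixed_bar above 4.5 N and value of joint spring_pad above 0.004 m), for 0.2 s.
At the end, for the whole second after the job is handed in: Still holding: the rack stands flat, square (0.05 rad), within 25 mm of midway between the rails and within 4 mm of the fixed bar, pressed on it with 4.5 to 14.5 N through the sprung pad (over 4 mm in, not bottomed), all still, fingers off the rack (all of step 2 and contact force between rack and fixed_bar below 14.5 N and value of joint spring_pad below 0.0195 m and contact force between any of the fingers, the arm and clamp_bar above 3 N and contact force between the fingers and rack below 0.1 N and velocity of joint clamp_bar between -0.005 and 0.005 m/s and linear speed of rack below 0.01 m/s and angle between rack_center's own z axis and vertical below 0.05 rad and angle between the x axis of rack_center and the x axis of platform_center, either way round below 0.05 rad and x of rack_center in the frame of fixed_bar above -0.069 m and z of rack_center in the frame of platform_center between 0.021 and 0.029 m and y of rack_center in the frame of platform_center between -0.025 and 0.025 m); the arm keeps its last pose, push and grip.
It fails at once if the rack is pressed against the fixed bar with more than 25 N (contact force between rack and fixed_bar above 25 N).
It fails at once if the springs are bottomed (value of joint spring_pad above 0.0203 m).
It fails at once if the rack of vials is dropped (falls free from more than about 8 mm) (linear speed of rack above 0.4 m/s and contact force between the fingers and rack below 0.05 N).
It fails at once if the rack of vials is tipped (angle between rack_center's own z axis and vertical above 0.5 rad).
It fails at once if a bystander is disturbed (distance of any of tip_box, microplate, vial0, vial1, vial2, marker, beaker from where it was at the start of the episode above 0.03 m).
It also fails if it takes over 58 s, if anything falls off the work surface, if the arm or the gripper's body presses on something with over 40 N, if the wrist force passes 120 N, or if a joint passes its speed limit or range.

ROBOT

A 6-joint arm with a two-finger parallel gripper is mounted at the origin on the work surface. World frame = base frame: x ahead of the robot, y to its left, z up, the work surface at z = 0. Lengths are in m, angles in degrees, forces in N, time in s.
With the tool pointing down it reaches from about 0.4 to 0.825 m from the base axis. Payload 7 kg.
Tool frame: the origin (TCP) lies at the very end of the fingers, on their centre line; the grasp point (between the pads) lies r.grip_depth behind it (r.grip_depth is the distance from the TCP to the grasp point, in m); z points along the fingers, y is the direction in which the jaws open and shut (so a half turn about z gives the same grasp; the last joint's range is limited). The gripper opens to 88 mm and grips with 3 to 60 N. Pads are 19 mm wide; open, the fingers measure 130 mm over their backs; the gripper's body (78 mm by 193 mm) begins 47 mm behind the grasp point.
Start: joints at [82.626, 20.546, 0.682, 0, -70.136, -16.507], TCP at [0.273, 0.617, 0.187] pointing down, gripper open.
Joint ranges: [-176.03, 176.03], [-82.01, 121.73], [-58.28, 71.71], [-173.87, 95.51], [-174.79, -0.11], [-173.66, 173.66]. Speed limits (degrees/s): [136.94, 136.94, 172.46, 180, 180, 180].

INTERFACE

Orientations are given as [roll, pitch, yaw] about the fixed x, y, z axes, in that order (R = Rz(yaw) Ry(pitch) Rx(roll)).
In Python, from plant import r gives the robot as it stands. The module is installed in compiled form; this text tells all that it offers.
- The arm moves only by the tool step_arm, never from a script. Its argument "increments" is a list of rows, each a list of 3 entries, a list of its own where there are three numbers: the shift along the tool's x, y, z in m, then the turn, a rotation vector about the tool's x, y, z in rad, then the closure, from 0 (fully open) to 1 (shut). In form: [[[x, y, z], [wx, wy, wz], grip], ...]. A call has 1 to 10 rows; each row is the pose to reach, as a shift and turn from the pose commanded when the call began, along the tool's axes at that moment; what a row does not reach only later rows make up. A row lasts 1/10 s, in which the tool goes at most 50 mm and 8.59 degrees, less where a joint would pass 70% of its speed; a pose out of reach is approached as far as the arm can. A call with a gripper value outside its range is refused whole. The fingers move at their own pace and stop on an object; "force" is the grip in N (left out, the last holds). Time passes only in rows, so rows that repeat a pose let the fingers close. It gives the time, the measured TCP pose, the force and the opening at its end, in the units of the state.
- r.get_state(): the state, without advancing time (a new reading comes with each control period).
- r.capture(name): name is "side" or "top" or "wrist"; returns a dict with "color" (400x640x3 uint8, red, green, blue), "intrinsics" (3x3 intrinsics, pixels), "k1" (the pictures are not rectified: a ray, as slopes to the right and down, at radius r is drawn at 1 + k1 r^2 times it, then the intrinsics apply), "rvec" (rotation vector, rad) and "tvec" (3), from world to camera coordinates, as OpenCV has them; the wrist camera has in their place "T_tool_cam" (4x4, takes a point from camera to tool coordinates, whose origin is the TCP and whose axes are the flange's). Camera axes: x right, y down, z forward; pixel columns grow to the right and rows downward; lengths in m; the calibration is good to about 2 mm. A picture is of the moment at which its call begins: read the wrist's pose just before it. There is no depth.
- r.close_job(): hands the job in, once; it reports no verdict.
The state is a dict: "time_s": time; "joints": joint angles; "qd": joint speeds; "joint_torque": joint torques, N m; "tcp_pos": TCP position; "eef_rot": TCP orientation; "contact_force": force on the tool from outside, world axes, zero at the start; "moment": the same for the moment, N m; "gripper_width": finger opening in m.
Only numpy, scipy, OpenCV 4.12 (cv2) and the standard library are available. Lean on these libraries where they do the work, as an engineer would, in place of code of your own. Each camera call takes 0.05 s, during which the arm holds its last target.

## Working session

There is one attempt and no reset: what is moved stays moved. The work goes in short steps, Python scripts to look and compute and a tool call to move; the robot and the scene stay as the last step left them, time stands still between calls to the robot, and variables do not carry over. Pictures are saved under pics/ and viewed, and the job is handed in when it is done.

Besides the shell and the picture viewer there is one more tool, called after ">>>" in YAML: its name, and indented under it one key for each argument. step_arm: Moves the arm, as the interface text tells. Its arguments: {"type":"object","properties":{"increments":{"type":"array","items":{"type":"array"}},"force":{"type":"number"}},"required":["increments"]}

```bash
mkdir -p pics; ls; python3 - <<'E'
from plant import r
import cv2
s=r.get_state(); print(s); print(r.grip_depth)
for n in("side","top","wrist"):
    c=r.capture(n); cv2.imwrite(f"pics/{n}0.png",c["color"][:,:,::-1])
    print(n,{k:v for k,v in c.items() if k!="color"})
print(r.get_state()["time_s"])
E
```

```text
pics
{'time_s': 0.0, 'joints': array([ 8.26239213e+01,  2.05911147e+01,  6.34875238e-01, -2.03202158e-02,
       -7.01365547e+01, -1.65071201e+01]), 'qd': array([ 0.03472485, -0.036017  , -0.05696015, -0.04930061, -0.13449034,
        0.06651052]), 'joint_torque': array([ 1.20999443e-04, -5.82718849e+01,  2.93053758e+01,  6.99712381e+00,
        7.01902361e-03, -1.49023922e-04]), 'tcp_pos': array([0.27309186, 0.61668702, 0.1862341 ]), 'eef_rot': array([ 1.79905602e+02, -8.05348809e-03, -2.38901121e+01]), 'contact_force': array([-0.39332649,  0.24720474, -0.94389774]), 'moment': array([ 0.02905638, -0.00391316,  0.05373077]), 'gripper_width': 0.08743360682317783}
0.0188
side {'intrinsics': array([[418.85478608,   0.        , 315.61568643],
       [  0.        , 418.85478608, 195.35171134],
       [  0.        ,   0.        ,   1.        ]]), 'k1': -0.05519714026430685, 'rvec': array([ 0.43827135, -2.78548079,  1.11314868]), 'tvec': array([0.45381156, 0.25313111, 1.02993027])}
top {'intrinsics': array([[378.1392756 ,   0.        , 325.27141579],
       [  0.        , 378.1392756 , 193.03847584],
       [  0.        ,   0.        ,   1.        ]]), 'k1': -0.03505212280981895, 'rvec': array([ 2.13391017, -2.16728616,  0.1572219 ]), 'tvec': array([-0.07388081,  0.51891804,  1.35491542])}
wrist {'intrinsics': array([[312.04978449,   0.        , 319.28223687],
       [  0.        , 312.04978449, 194.52766946],
       [  0.        ,   0.        ,   1.        ]]), 'k1': -0.005196658854748416, 'T_tool_cam': array([[ 5.31701009e-04, -9.53098040e-01, -3.02661269e-01,
         8.17949119e-02],
       [ 9.99999844e-01,  5.58663161e-04, -2.51052317e-06,
         7.94947535e-04],
       [ 1.71478476e-04, -3.02661221e-01,  9.53098188e-01,
        -1.97513270e-01],
       [ 0.00000000e+00,  0.00000000e+00,  0.00000000e+00,
         1.00000000e+00]])}
0.15
```

View pics/side0.png

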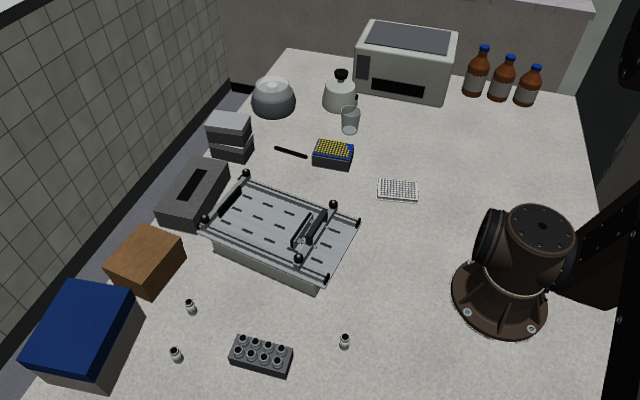

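View pics/top0.png

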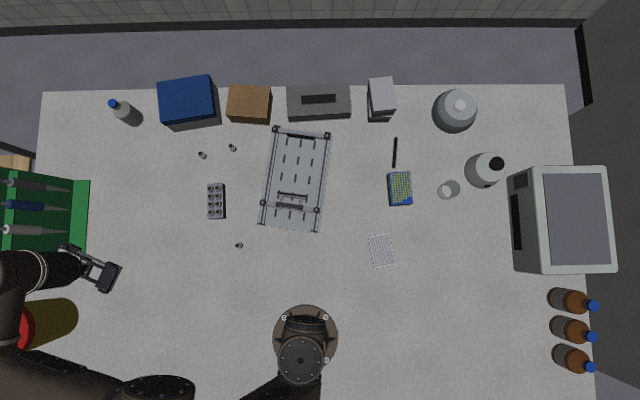

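View pics/wrist0.png

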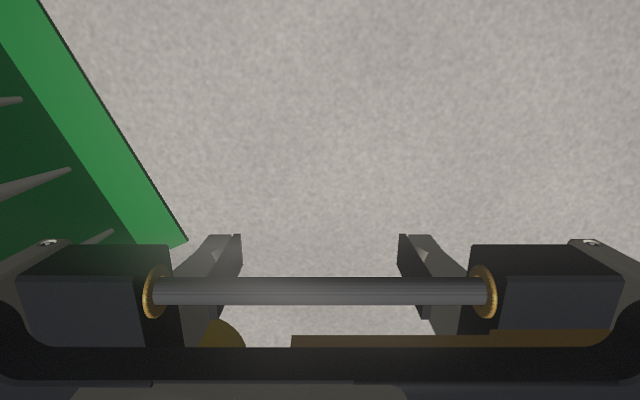

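```bash
cat > h.py <<'E'
import numpy as np, cv2
from scipy.spatial.transform import Rotation as R
def cam(c,state=None):
    if "rvec" in c:
        Rm=cv2.Rodrigues(np.array(c["rvec"]))[0]; t=np.array(c["tvec"])
        return Rm.T, -Rm.T@t
    T=np.eye(4); T[:3,:3]=R.from_euler("xyz",state["eef_rot"],degrees=True).as_matrix(); T[:3,3]=state["tcp_pos"]
    M=T@c["T_tool_cam"]; return M[:3,:3],M[:3,3]
def ray(c,uv,state=None):
    A,o=cam(c,state)
    K=c["intrinsics"]; d=np.array([(uv[0]-K[0,2])/K[0,0],(uv[1]-K[1,2])/K[1,1]])
    s=d.copy()
    for _ in range(10): s=d/(1+c["k1"]*(s@s))
    v=A@np.array([s[0],s[1],1.]); return o,v/np.linalg.norm(v)
def onplane(c,uv,z,state=None):
    o,v=ray(c,uv,state); return o+v*(z-o[2])/v[2]
def proj(c,p,state=None):
    A,o=cam(c,state); q=A.T@(np.asarray(p,float)-o); s=q[:2]/q[2]; s=s*(1+c["k1"]*(s@s)); K=c["intrinsics"]
    return np.array([K[0,0]*s[0]+K[0,2],K[1,1]*s[1]+K[1,2]])
def tri(rays):
    M=np.zeros((3,3));b=np.zeros(3)
    for o,v in rays:
        P=np.eye(3)-np.outer(v,v);M+=P;b+=P@o
    p=np.linalg.solve(M,b)
    return p,[np.linalg.norm((np.eye(3)-np.outer(v,v))@(p-o)) for o,v in rays]
E
python3 - <<'E'
import cv2
t=cv2.imread("pics/top0.png");cv2.imwrite("pics/t1.png",cv2.resize(t[115:260,190:350],None,fx=4,fy=4,interpolation=cv2.INTER_CUBIC)[:600,:800])
s=cv2.imread("pics/side0.png");cv2.imwrite("pics/s1.png",cv2.resize(s[160:390,170:370],None,fx=2.6,fy=2.6,interpolation=cv2.INTER_CUBIC))
E
```

```text
(no output)
```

View pics/t1.png

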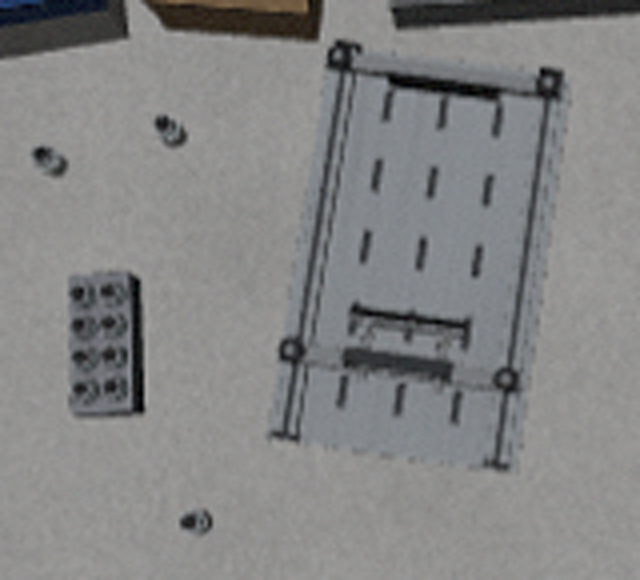

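View pics/s1.png

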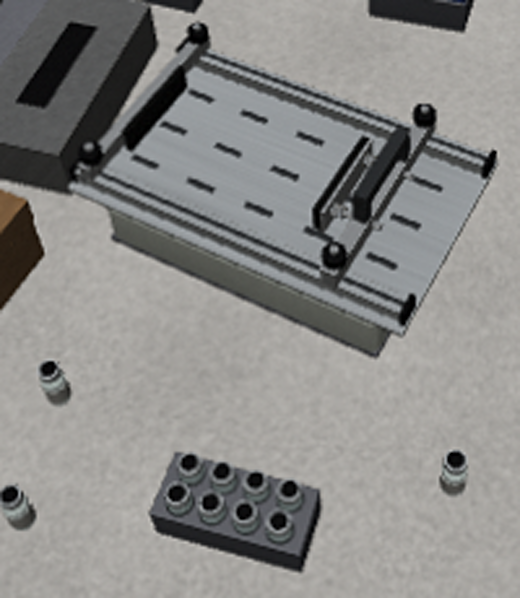

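```bash
python3 - <<'E'
from plant import r
from h import *
t=r.capture("top"); s=r.capture("side")
T=lambda u,v:(u/4+190-.375,v/4+115-.375)
S=lambda u,v:(u/2.6+170-.3,v/2.6+160-.3)
def two(n,a,b):
    p,e=tri([ray(t,T(*a)),ray(s,S(*b))]); print(n,p.round(4),np.round(e,4)); return p
two("rack caps",(98,341),(233.6,493.4))
for n,a,b in(("cap00",(82,293),(177,496)),("cap01",(112,293),(189,464)),("cap30",(84,390),(279,524)),("cap31",(115,388),(290,491)),):
    two(n,a,b)
two("screw nearL",(291,349),(333,252));two("screw nearR",(506,378),(424,113))
two("fix L",(342,55),(90,150));two("fix R",(549,80),(197,32))
two("handle L",(345,356),(362,212));two("handle R",(452,368),(403,132))
for q in((82,293),(112,293),(84,390),(115,388)):print("z.06",onplane(t,T(*q),.06).round(4))
for q in((271,435),(510,467),(326,52),(568,84)):print("plate",onplane(t,T(*q),.095).round(4))
for q in((70,275),(130,275),(134,412),(75,415)):print("z.04",onplane(t,T(*q),.04).round(4))
for n,q in(("v",(50,160)),("v",(172,130)),("v",(200,520))):print("vial",onplane(t,T(*q),.03).round(4))
E
```

```text
rack caps [0.4975 0.3228 0.0527] [0.001 0.001]
cap00 [0.5416 0.339  0.0512] [0.0004 0.0004]
cap01 [0.5419 0.3112 0.0532] [0.0015 0.0015]
cap30 [0.4531 0.3347 0.0518] [0.001 0.001]
cap31 [0.4545 0.3064 0.0522] [0.001 0.001]
screw nearL [0.4762 0.132  0.1451] [0.0008 0.0008]
screw nearR [ 0.4481 -0.0496  0.1434] [0.0001 0.0001]
fix L [0.734  0.0903 0.1403] [0.0003 0.0003]
fix R [ 0.7076 -0.0905  0.1388] [0.0013 0.0013]
handle L [0.4673 0.0856 0.148 ] [0.0012 0.0012]
handle R [ 0.4557 -0.005   0.161 ] [0.0002 0.0002]
z.06 [0.5397 0.3362 0.06  ]
z.06 [0.5393 0.3088 0.06  ]
z.06 [0.4513 0.332  0.06  ]
z.06 [0.4527 0.304  0.06  ]
plate [0.4062 0.1569 0.095 ]
plate [ 0.3753 -0.0511  0.095 ]
plate [0.7514 0.1105 0.095 ]
plate [ 0.7182 -0.1078  0.095 ]
z.04 [0.5599 0.3538 0.04  ]
z.04 [0.5591 0.2982 0.04  ]
z.04 [0.4324 0.2917 0.04  ]
z.04 [0.4305 0.3457 0.04  ]
vial [0.6717 0.3791 0.03  ]
vial [0.6988 0.2645 0.03  ]
vial [0.3341 0.2322 0.03  ]
```

```bash
cat >> h.py <<'E'
def inc(state,p,yaw,pr=None):
    """shift and rotvec from measured pose to TCP p, tool down, yaw deg"""
    A=R.from_euler("xyz",state["eef_rot"],degrees=True); B=R.from_euler("xyz",[180,0,yaw],degrees=True)
    d=A.inv().apply(np.asarray(p)-state["tcp_pos"]); w=(A.inv()*B).as_rotvec()
    return d.round(4),w.round(4)
E
python3 - <<'E'
from plant import r
from h import *
print(inc(r.get_state(),[.45,.321,.2],3))
E
```

```text
(array([ 0.2815,  0.199 , -0.0131]), array([ 8.000e-04,  1.000e-04, -4.692e-01]))
```

>>> step_arm:
  increments:
    - [[0.028,0.02,-0.013],[0,0,-0.05],0]
    - [[0.063,0.045,-0.013],[0,0,-0.12],0]
    - [[0.1,0.07,-0.013],[0,0,-0.2],0]
    - [[0.14,0.099,-0.013],[0,0,-0.27],0]
    - [[0.18,0.127,-0.013],[0,0,-0.34],0]
    - [[0.215,0.152,-0.013],[0,0,-0.41],0]
    - [[0.25,0.177,-0.013],[0,0,-0.45],0]
    - [[0.27,0.191,-0.013],[0,0,-0.469],0]
    - [[0.281,0.199,-0.013],[0,0,-0.469],0]
    - [[0.281,0.199,-0.013],[0,0,-0.469],0]

```text
time_s: 1.25
tcp_pos: [0.4502, 0.3203, 0.2003]
eef_rot: [-180.0, -0.0, 2.8]
contact_force: [-0.3, 0.7, 0.2]
gripper_width: 0.0875
```

```bash
python3 - <<'E'
from plant import r
from h import *
import pickle
s=r.get_state(); print(s["time_s"],s["tcp_pos"],s["eef_rot"],s["contact_force"])
c=r.capture("wrist");cv2.imwrite("pics/w1.png",c["color"][:,:,::-1]);pickle.dump((s,c),open("w1.pkl","wb"))
E
```

```text
1.25 [0.45023736 0.32031848 0.20029721] [-1.79991483e+02 -4.93454978e-03  2.84991828e+00] [-0.27712082  0.651124    0.18457568]
```

View pics/w1.png

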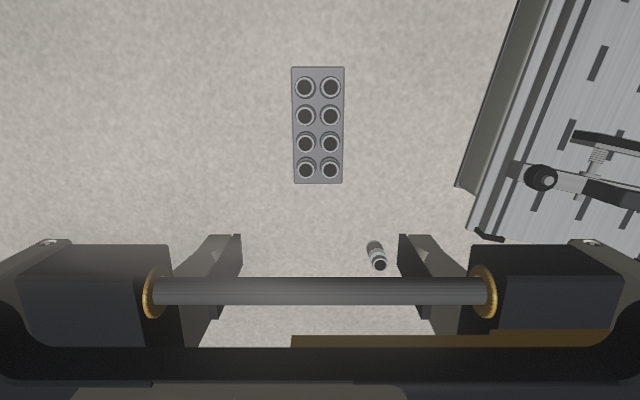

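```bash
cat > rk.py <<'E'
from h import *
import pickle,sys
def quad(img,x0,y0,x1,y1,thr=135):
    g=cv2.GaussianBlur(cv2.cvtColor(img,cv2.COLOR_RGB2GRAY),(3,3),0)[y0:y1,x0:x1]
    m=(g<thr).astype(np.uint8); m=cv2.morphologyEx(m,cv2.MORPH_CLOSE,np.ones((15,15)))
    cs,_=cv2.findContours(m,cv2.RETR_EXTERNAL,cv2.CHAIN_APPROX_NONE); k=max(cs,key=cv2.contourArea)
    ap=cv2.approxPolyDP(k,8,True)[:,0]+[x0,y0]
    return cv2.boxPoints(cv2.minAreaRect(k))+[x0,y0],ap
def rows(g): pass
E
python3 - <<'E'
from rk import *
s,c=pickle.load(open("w1.pkl","rb"))
g=cv2.cvtColor(c["color"],cv2.COLOR_RGB2GRAY)
print(g[125,280:355]); print(g[55:75,318],g[175:195,318])
for th in(130,140,150):
    q,a=quad(c["color"],260,40,380,210,th);print(th,q.round(1).tolist(),a.tolist())
    P=np.array([onplane(c,p,.04,s) for p in q]);print(P.round(4)[:,:2].tolist(),P.mean(0).round(4))
E
```

```text
[177 176 175 176 180 181 180 178 177 175 176 171 119 128 142 142 141 141
 140 139 138 131 119 123 150 163 113  89  92 111 139 138 139 138 137 136
 138 138 138 138 137 137 136 137 136 129 113  85 101 130 153 129 127 104
 137 134 136 135 134 134 135 133 116 124 178 173 175 177 175 174 172 174
 175 177 177]
[187 186 185 183 183 181 180 181 182 185 189 128 113 144 144 144 144 143
 143 144] [131 131 133 131 130 131 132 130 122 181 179 177 176 177 180 180 177 175
 173 175]
130 [[292.0, 67.0], [343.0, 67.0], [343.0, 182.0], [292.0, 182.0]] [[292, 67], [294, 180], [340, 182], [343, 68]]
[[0.5592, 0.3545], [0.5619, 0.3002], [0.4352, 0.2909], [0.4322, 0.3514]] [0.4971 0.3243 0.04  ]
140 [[291.0, 66.0], [344.0, 66.0], [344.0, 183.0], [291.0, 183.0]] [[293, 66], [294, 181], [341, 182], [344, 68]]
[[0.5601, 0.3556], [0.5629, 0.2992], [0.4341, 0.2896], [0.4309, 0.3526]] [0.497  0.3243 0.04  ]
150 [[290.0, 66.0], [344.0, 66.0], [344.0, 183.0], [290.0, 183.0]] [[292, 66], [294, 182], [340, 183], [344, 67]]
[[0.5601, 0.3566], [0.5629, 0.2992], [0.4341, 0.2896], [0.4308, 0.3538]] [0.497  0.3248 0.04  ]
```

```bash
python3 - <<'E'
from rk import *
s,c=pickle.load(open("w1.pkl","rb"))
for z in(.038,.04,.042):
    P=np.array([onplane(c,p,z,s)[:2] for p in((291.5,66.5),(344,66.5),(342,183.5),(294,183.5))])
    d=lambda i,j:P[j]-P[i]
    print(z,P.round(4).tolist(),P.mean(0).round(4),[round(np.linalg.norm(d(i,(i+1)%4)),4) for i in range(4)],[np.degrees(np.arctan2(*v[::-1])).round(2) for v in(d(2,1),d(3,0),d(1,0),d(2,3))])
print(inc(s,[.47,.29,.13],3))
E
```

```text
0.038 [[0.5598, 0.3552], [0.5626, 0.299], [0.4328, 0.2918], [0.4299, 0.3492]] [0.4963 0.3238] [np.float64(0.0562), np.float64(0.13), np.float64(0.0574), np.float64(0.1301)] [np.float64(3.19), np.float64(2.67), np.float64(92.88), np.float64(92.88)]
0.04 [[0.5596, 0.355], [0.5624, 0.2992], [0.4333, 0.292], [0.4304, 0.349]] [0.4965 0.3238] [np.float64(0.0559), np.float64(0.1293), np.float64(0.0571), np.float64(0.1293)] [np.float64(3.19), np.float64(2.67), np.float64(92.88), np.float64(92.88)]
0.042 [[0.5595, 0.3549], [0.5623, 0.2993], [0.4339, 0.2922], [0.431, 0.3489]] [0.4967 0.3238] [np.float64(0.0556), np.float64(0.1286), np.float64(0.0568), np.float64(0.1286)] [np.float64(3.19), np.float64(2.67), np.float64(92.88), np.float64(92.88)]
(array([0.0182, 0.0313, 0.0703]), array([-0.0001, -0.0001, -0.0026]))
```

>>> step_arm:
  increments:
    - [[0.01,0.015,0.035],[0,0,0],0]
    - [[0.02,0.03,0.07],[0,0,0],0]
    - [[0.02,0.03,0.07],[0,0,0],0]
    - [[0.02,0.03,0.07],[0,0,0],0]

```text
time_s: 1.7
tcp_pos: [0.471, 0.2932, 0.1301]
eef_rot: [179.9, 0.0, 3.0]
contact_force: [0.1, 1.2, 0.4]
gripper_width: 0.0879
```

```bash
python3 - <<'E'
from plant import r
from h import *
import pickle
s=r.get_state(); print(s["time_s"],s["tcp_pos"],s["eef_rot"],s["contact_force"])
c=r.capture("wrist");cv2.imwrite("pics/w2.png",c["color"][:,:,::-1]);pickle.dump((s,c),open("w2.pkl","wb"))
E
```

```text
1.7 [0.47102045 0.29320225 0.13007006] [1.79926870e+02 3.13060864e-02 3.00766493e+00] [0.07694593 1.21184158 0.35765144]
```

View pics/w2.png

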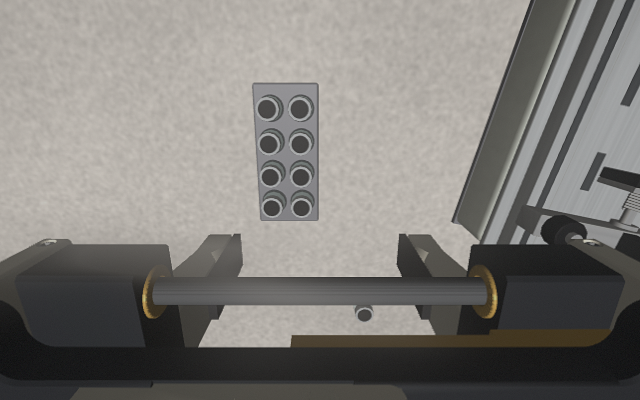

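```bash
python3 - <<'E'
from rk import *
s,c=pickle.load(open("w1.pkl","rb"));s2,c2=pickle.load(open("w2.pkl","rb"))
g=cv2.cvtColor(c2["color"],cv2.COLOR_RGB2GRAY)
print(g[100,245:260],g[100,312:325],g[200,252:268],g[200,310:325],g[76:90,285],g[212:226,290])
A=[(291.5,66.5),(344,66.5),(342,183.5),(294,183.5)];B=[(252.5,83),(318.5,83),(318,220.5),(260.5,220.5)]
for a,b in zip(A,B):
    p,e=tri([ray(c,a,s),ray(c2,b,s2)]);print(p.round(4),np.round(e,4))
P=np.array([onplane(c2,b,.04,s2) for b in B]);print(P.round(4),P.mean(0))
E
```

```text
[182 184 184 186 186 186 187 178 112 133 147 144 143 143 167] [146 146 146 146 137 103 116 186 180 179 178 179 182] [184 183 181 183 183 185 178 121 123 132 116  82 122 171 175 177] [ 83 101 109  79  99 136 129 105 118 184 177 176 175 174 174] [181 182 183 184 187 193 164 109 130 148 147 147 146 146] [129 129 129 131 129 130 130 131 115 181 181 181 184 183]
[0.5595 0.3548 0.0427] [0.0001 0.0001]
[0.5632 0.2983 0.0291] [0.0002 0.0002]
[0.4322 0.2917 0.0355] [0.0002 0.0002]
[0.4297 0.3494 0.0371] [0.0002 0.0002]
[[0.5597 0.3554 0.04  ]
 [0.5627 0.2982 0.04  ]
 [0.4341 0.2919 0.04  ]
 [0.4311 0.349  0.04  ]] [0.49690106 0.32363532 0.04      ]
```

```bash
python3 - <<'E'
from plant import r
from h import *
print(inc(r.get_state(),[.4968,.3237,.007],2.9))
E
```

```text
(array([ 0.0267, -0.0283,  0.1242]), array([-0.0004, -0.0011,  0.0025]))
```

>>> step_arm:
  increments:
    - [[0.014,-0.015,0],[0,0,0],0]
    - [[0.027,-0.0285,0],[0,0,0],0]
    - [[0.027,-0.0285,0.02],[0,0,0.0025],0]
    - [[0.027,-0.0285,0.045],[0,0,0.0025],0]
    - [[0.027,-0.0285,0.07],[0,0,0.0025],0]
    - [[0.027,-0.0285,0.09],[0,0,0.0025],0]
    - [[0.027,-0.0285,0.105],[0,0,0.0025],0]
    - [[0.027,-0.0285,0.117],[0,0,0.0025],0]
    - [[0.027,-0.0285,0.123],[0,0,0.0025],0]
    - [[0.027,-0.0285,0.123],[0,0,0.0025],0]

```text
time_s: 2.75
tcp_pos: [0.4966, 0.323, 0.0072]
eef_rot: [180.0, -0.0, 2.9]
contact_force: [0.1, 0.1, 0.7]
gripper_width: 0.0877
```

```bash
python3 - <<'E'
from plant import r
from h import *
s=r.get_state();print(s["time_s"],s["tcp_pos"],s["contact_force"],s["eef_rot"])
c=r.capture("wrist");cv2.imwrite("pics/w3.png",c["color"][:,:,::-1])
E
```

```text
2.75 [0.49660837 0.323005   0.00724349] [0.08044432 0.12062386 0.71189776] [ 1.79999820e+02 -5.17612212e-03  2.88116415e+00]
```

View pics/w3.png

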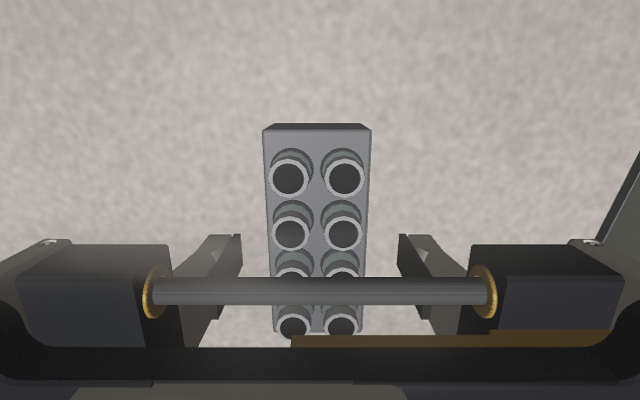

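>>> step_arm:
  increments:
    - [[0,0,0],[0,0,0],1]
    - [[0,0,0],[0,0,0],1]
    - [[0,0,0],[0,0,0],1]
    - [[0,0,0],[0,0,0],1]
    - [[0,0,0],[0,0,0],1]
    - [[0,0,0],[0,0,0],1]
    - [[0,0,0],[0,0,0],1]
    - [[0,0,0],[0,0,0],1]
  force: 20

```text
time_s: 3.6
tcp_pos: [0.4968, 0.3227, 0.0073]
eef_rot: [-180.0, -0.0, 2.9]
contact_force: [-0.7, 1.6, 1.6]
gripper_width: 0.0453
```

```bash
python3 - <<'E'
from plant import r
from h import *
s=r.get_state();print(s["time_s"],s["tcp_pos"],s["contact_force"],s["gripper_width"])
c=r.capture("wrist");cv2.imwrite("pics/w4.png",c["color"][:,:,::-1])
E
```

```text
3.6 [0.4967804  0.3227243  0.00728856] [-0.67515864  1.55008981  1.64317824] 0.04530191596910403
```

View pics/w4.png

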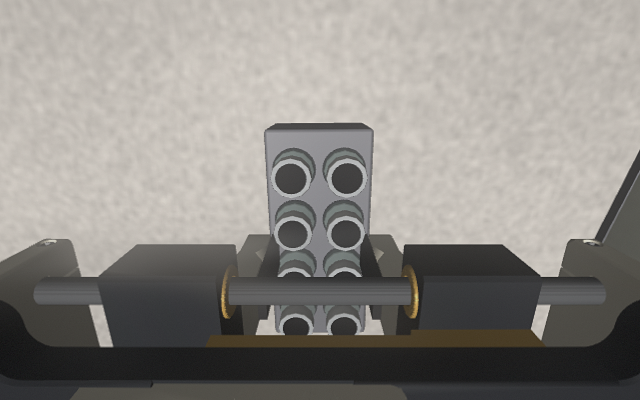

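>>> step_arm:
  increments:
    - [[0,0,0],[0,0,0],1]
    - [[0,0,-0.005],[0,0,0],1]
    - [[0,0,-0.015],[0,0,0],1]
    - [[0,0,-0.03],[0,0,0],1]
    - [[0,0,-0.03],[0,0,0],1]

```text
time_s: 4.15
tcp_pos: [0.4977, 0.3233, 0.0394]
eef_rot: [-179.9, -0.1, 2.9]
contact_force: [0.6, 0.4, -3.6]
gripper_width: 0.0453
```

```bash
python3 - <<'E'
from plant import r
from h import *
s=r.get_state();print(s["time_s"],s["tcp_pos"],s["contact_force"],s["gripper_width"])
c=r.capture("wrist");cv2.imwrite("pics/w5.png",c["color"][:,:,::-1])
c=r.capture("side");cv2.imwrite("pics/s5.png",cv2.resize(c["color"][250:400,180:380,::-1],None,fx=4,fy=4))
E
```

```text
4.15 [0.49771414 0.32327688 0.03939447] [ 0.59855421  0.4242093  -3.58343542] 0.045305786590586004
```

View pics/w5.png

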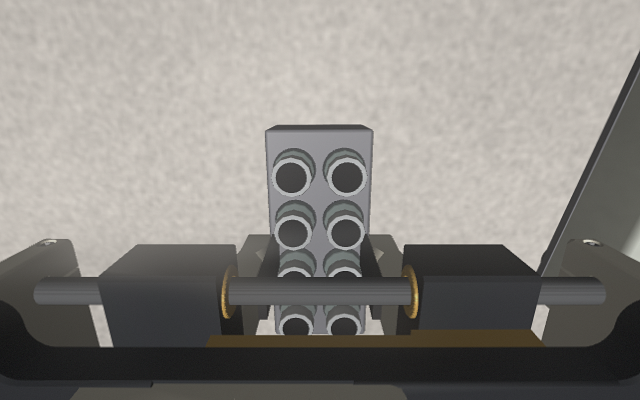

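View pics/s5.png

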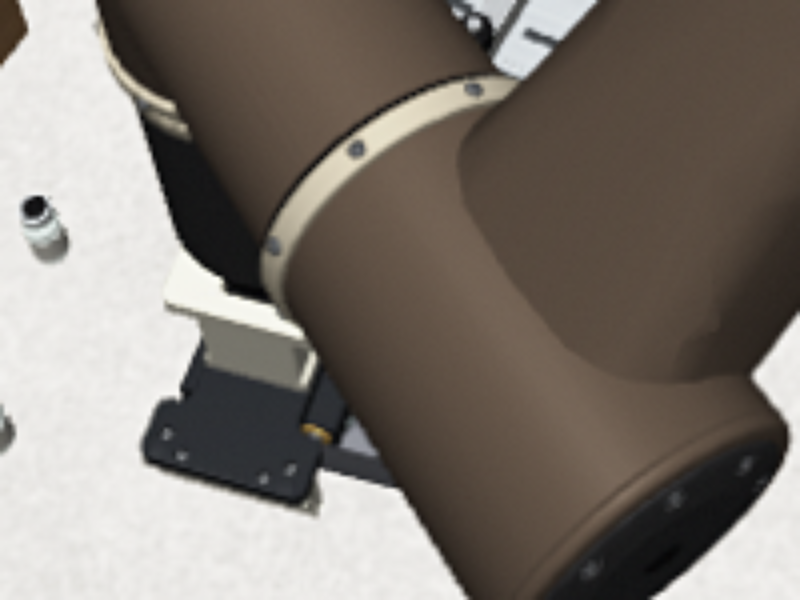

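>>> step_arm:
  increments:
    - [[0,0,-0.01],[0,0,0],1]
    - [[0,0,-0.03],[0,0,0],1]
    - [[0,0,-0.055],[0,0,0],1]
    - [[0,0,-0.085],[0,0,0],1]
    - [[0,0,-0.115],[0,0,0],1]
    - [[0,0,-0.145],[0,0,0],1]
    - [[0,0,-0.175],[0,0,0],1]
    - [[0,0,-0.205],[0,0,0],1]
    - [[0,0,-0.23],[0,0,0],1]
    - [[0,0,-0.24],[0,0,0],1]

```text
time_s: 5.25
tcp_pos: [0.4973, 0.3228, 0.2801]
eef_rot: [-179.9, -0.2, 2.9]
contact_force: [-0.6, 0.4, -2.0]
gripper_width: 0.0452
```

```bash
python3 - <<'E'
from plant import r
from h import *
s=r.get_state();print(s["tcp_pos"],s["gripper_width"])
print(inc(s,[.57,.04,.28],-8.4))
E
```

```text
[0.4973194  0.32276704 0.28006332] 0.0451936019458068
(array([ 0.0585,  0.286 , -0.0004]), array([-0.0024, -0.0025,  0.1964]))
```

>>> step_arm:
  increments:
    - [[0.002,0.012,0],[0,0,0.005],1]
    - [[0.008,0.04,0],[0,0,0.025],1]
    - [[0.014,0.07,0],[0,0,0.045],1]
    - [[0.022,0.105,0],[0,0,0.07],1]
    - [[0.029,0.14,0],[0,0,0.095],1]
    - [[0.036,0.175,0],[0,0,0.12],1]
    - [[0.043,0.21,0],[0,0,0.145],1]
    - [[0.05,0.245,0],[0,0,0.17],1]
    - [[0.056,0.275,0],[0,0,0.19],1]
    - [[0.058,0.286,0],[0,0,0.196],1]

```text
time_s: 6.25
tcp_pos: [0.568, 0.0365, 0.2753]
eef_rot: [179.9, 0.2, -8.6]
contact_force: [0.7, -0.4, -3.7]
gripper_width: 0.0454
```

>>> step_arm:
  increments:
    - [[0,0,0],[0,0,0],1]
    - [[0,0,0],[0,0,0],1]

```text
time_s: 6.45
tcp_pos: [0.5682, 0.0395, 0.2761]
eef_rot: [180.0, 0.1, -8.4]
contact_force: [-0.2, -0.1, -2.9]
gripper_width: 0.0455
```

```bash
python3 - <<'E'
from plant import r
from h import *
import pickle
s=r.get_state();print(s["tcp_pos"],s["eef_rot"],s["gripper_width"])
c=r.capture("wrist");cv2.imwrite("pics/w6.png",c["color"][:,:,::-1]);pickle.dump((s,c),open("w6.pkl","wb"))
E
```

```text
[0.56819762 0.03951267 0.27606344] [ 1.79974769e+02  9.81225858e-02 -8.41858728e+00] 0.04550657207575993
```

View pics/w6.png

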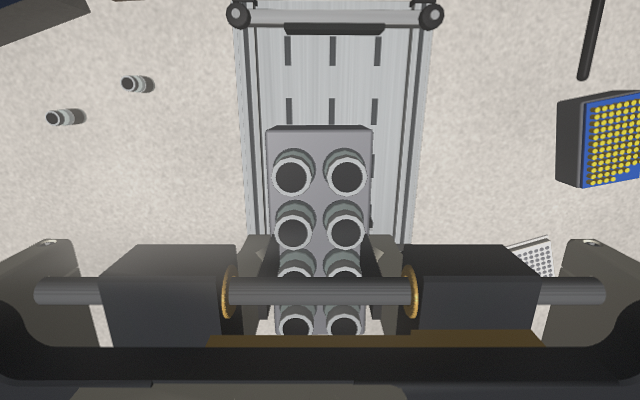

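```bash
python3 - <<'E'
import cv2
t=cv2.imread("pics/w6.png");cv2.imwrite("pics/w6z.png",cv2.resize(t[0:140,220:450],None,fx=3.4,fy=3.4,interpolation=cv2.INTER_CUBIC))
E
```

```text
(no output)
```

View pics/w6z.png

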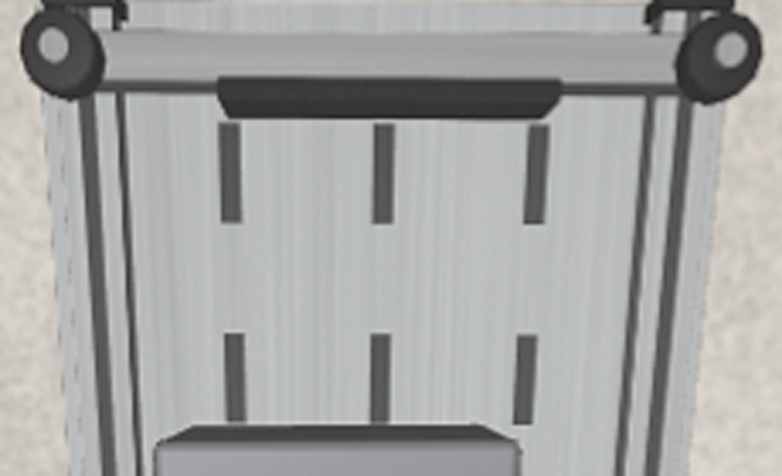

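```bash
python3 - <<'E'
from h import *
import pickle
s,c=pickle.load(open("w6.pkl","rb"))
Z=lambda u,v:((u+.5)/3.4-.5+220,(v+.5)/3.4-.5)
P=lambda q,z:onplane(c,Z(*q),z,s)[:2]
ang=lambda a,b:np.degrees(np.arctan2(*(b-a)[::-1])).round(2)
for n,a,b,z in(("lower",(230,117),(548,117),.101),("upper",(218,78),(561,78),.131)):
    A,B=P(a,z),P(b,z);print(n,A.round(4),B.round(4),"mid",((A+B)/2).round(4),np.linalg.norm(A-B).round(4),"x dir",ang(B,A)-90)
for n,a,b in(("L",(235,379),(230,173)),("C",(380,379),(383,173)),("R",(526,379),(537,173))):
    A,B=P(a,.095),P(b,.095);print(n,A.round(4),B.round(4),ang(A,B))
# rail inner foot edges, on platform plane
for n,a,b in(("railL",(140,470),(121,110)),("railR",(617,470),(651,110))):
    for z in (.095,.111):
        A,B=P(a,z),P(b,z);print(n,z,A.round(4),B.round(4),ang(A,B))
E
```

```text
lower [0.7161 0.0519] [ 0.7014 -0.0479] mid [0.7087 0.002 ] 0.1008 x dir -8.370000000000005
upper [0.7212 0.0515] [ 0.7068 -0.0464] mid [0.714  0.0025] 0.099 x dir -8.370000000000005
L [0.6365 0.065 ] [0.7009 0.0552] -8.64
C [0.6292 0.0155] [0.6936 0.0057] -8.58
R [ 0.6218 -0.0344] [ 0.6863 -0.0441] -8.51
railL 0.095 [0.6107 0.1037] [0.7243 0.0866] -8.57
railL 0.111 [0.6123 0.1004] [0.7211 0.084 ] -8.57
railR 0.095 [ 0.586  -0.0634] [ 0.6995 -0.082 ] -9.32
railR 0.111 [ 0.5887 -0.0596] [ 0.6974 -0.0774] -9.32
```

```bash
python3 - <<'E'
from plant import r
from h import *
print(inc(r.get_state(),[.6293,.0146,.15],-8.6))
E
```

```text
(array([0.0642, 0.0162, 0.1263]), array([0.0003, 0.0012, 0.004 ]))
```

>>> step_arm:
  increments:
    - [[0.01,0.0025,0],[0,0,0],1]
    - [[0.03,0.0075,0.01],[0,0,0],1]
    - [[0.05,0.012,0.03],[0,0,0.002],1]
    - [[0.06,0.015,0.055],[0,0,0.004],1]
    - [[0.064,0.016,0.08],[0,0,0.004],1]
    - [[0.064,0.016,0.1],[0,0,0.004],1]
    - [[0.064,0.016,0.115],[0,0,0.004],1]
    - [[0.064,0.016,0.122],[0,0,0.004],1]
    - [[0.064,0.016,0.124],[0,0,0.004],1]
    - [[0.064,0.016,0.124],[0,0,0.004],1]

```text
time_s: 7.5
tcp_pos: [0.6302, 0.0148, 0.1535]
eef_rot: [180.0, -0.0, -8.6]
contact_force: [1.0, -0.1, -3.1]
gripper_width: 0.0453
```

```bash
python3 - <<'E'
from plant import r
from h import *
import pickle
s=r.get_state();print(s["time_s"],s["tcp_pos"],s["eef_rot"],s["gripper_width"],s["contact_force"])
c=r.capture("wrist");cv2.imwrite("pics/w7.png",c["color"][:,:,::-1]);pickle.dump((s,c),open("w7.pkl","wb"))
E
```

```text
7.5 [0.63021696 0.01482089 0.15352207] [ 1.79997715e+02 -2.71229922e-02 -8.57278549e+00] 0.0453221796293752 [ 1.00492631 -0.13707624 -3.05824062]
```

View pics/w7.png

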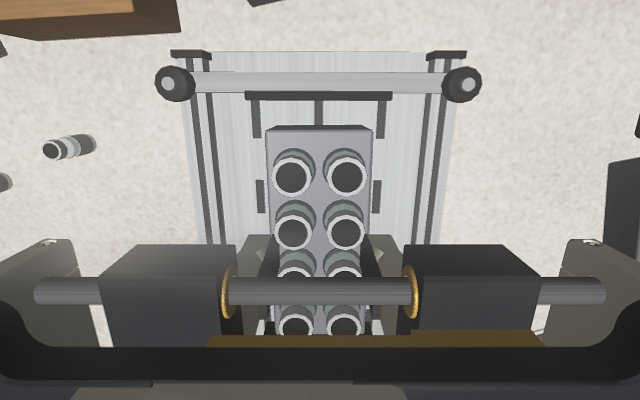

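```bash
python3 - <<'E'
from h import *
import pickle
s,c=pickle.load(open("w6.pkl","rb"));s2,c2=pickle.load(open("w7.pkl","rb"))
def dark(c,x0,x1,y0,y1,th=120):
    g=cv2.cvtColor(c["color"],cv2.COLOR_RGB2GRAY)[y0:y1,x0:x1];m=(g<th).astype(np.uint8)
    n,l,st,ce=cv2.connectedComponentsWithStats(m);i=1+np.argmax(st[1:,4]);b=st[i]
    return (ce[i][0]+x0, b[1]+b[3]-.5+y0, b)
for a,b in(((275,300,38,75),(248,266,106,150)),((365,390,38,75),(372,392,106,150))):
    A=dark(c,*a);B=dark(c2,*b);print(A,B)
    p,e=tri([ray(c,A[:2],s),ray(c2,B[:2],s2)]);print(p.round(4),np.round(e,4))
    print(onplane(c2,B[:2],.095,s2),onplane(c,A[:2],.095,s))
g=cv2.cvtColor(c2["color"],cv2.COLOR_RGB2GRAY);print(g[85:105,290],g[95,238:252],g[95,385:398])
for z in(.101,.131):
    A,B=onplane(c2,(245.5,100),z,s2),onplane(c2,(391.5,99.5),z,s2);print(z,A,B,(A+B)/2,np.linalg.norm(A-B))
E
```

```text
(np.float64(287.3841463414634), np.float64(64.5), array([  9,   0,   7,  27, 164], dtype=int32)) (np.float64(255.7423076923077), np.float64(137.5), array([  3,   0,  10,  32, 260], dtype=int32))
[0.6865 0.0575 0.0974] [0.0001 0.0001]
[0.68630045 0.05807292 0.095     ] [0.68667098 0.05761295 0.095     ]
(np.float64(377.141975308642), np.float64(65.5), array([  9,   0,   7,  28, 162], dtype=int32)) (np.float64(380.4015444015444), np.float64(138.5), array([  4,   0,  10,  33, 259], dtype=int32))
[ 0.6708 -0.0418  0.0973] [0. 0.]
[ 0.67042162 -0.0422036   0.095     ] [ 0.67092295 -0.0421589   0.095     ]
[187 187 185 185 186 157  77  68  72  70  71  72  72  70  64 113 203 202
 200 200] [202 203 203 204 207 206 153  64  70  72  72  74  73  72] [ 72  71  71  69  72  69  74 139 215 211 208 207 205]
0.101 [0.7160242  0.05857351 0.101     ] [ 0.69974442 -0.05227862  0.101     ] [0.70788431 0.00314744 0.101     ] 0.11204117831839178
0.131 [0.71538889 0.05179547 0.131     ] [ 0.7010621  -0.04575841  0.131     ] [0.7082255  0.00301853 0.131     ] 0.09860029254248252
```

>>> step_arm:
  increments:
    - [[0,0,0.01],[0,0,0],1]
    - [[0,0,0.022],[0,0,0],1]
    - [[0,0,0.032],[0,0,0],1]
    - [[0,0,0.04],[0,0,0],1]
    - [[0,0,0.044],[0,0,0],1]
    - [[0,0,0.045],[0,0,0],1]
    - [[0,0,0.045],[0,0,0],1]

```text
time_s: 8.25
tcp_pos: [0.6299, 0.0145, 0.1081]
eef_rot: [180.0, -0.0, -8.6]
contact_force: [-0.8, -0.3, -1.9]
gripper_width: 0.0454
```

>>> step_arm:
  increments:
    - [[0,0,0.001],[0,0,0],1]
    - [[0,0,0.002],[0,0,0],1]
    - [[0,0,0.003],[0,0,0],1]
    - [[0,0,0.003],[0,0,0],1]

```text
time_s: 8.65
tcp_pos: [0.6297, 0.0145, 0.1051]
eef_rot: [-180.0, 0.0, -8.6]
contact_force: [-0.3, 0.7, -3.3]
gripper_width: 0.0451
```

>>> step_arm:
  increments:
    - [[0,0,0.001],[0,0,0],1]
    - [[0,0,0.0015],[0,0,0],1]
    - [[0,0,0.0015],[0,0,0],1]

```text
time_s: 8.95
tcp_pos: [0.6298, 0.0145, 0.1036]
eef_rot: [180.0, 0.0, -8.6]
contact_force: [0.0, 0.6, -2.5]
gripper_width: 0.0454
```

>>> step_arm:
  increments:
    - [[0,0,0.0005],[0,0,0],1]
    - [[0,0,0.001],[0,0,0],1]
    - [[0,0,0.001],[0,0,0],1]

```text
time_s: 9.25
tcp_pos: [0.6298, 0.0145, 0.1026]
eef_rot: [180.0, 0.0, -8.6]
contact_force: [-1.4, -0.8, -2.9]
gripper_width: 0.0451
```

>>> step_arm:
  increments:
    - [[0,0,0.0005],[0,0,0],1]
    - [[0,0,0.001],[0,0,0],1]
    - [[0,0,0.001],[0,0,0],1]

```text
time_s: 9.55
tcp_pos: [0.6299, 0.0145, 0.1022]
eef_rot: [-180.0, -0.0, -8.6]
contact_force: [-3.1, -0.3, 3.2]
gripper_width: 0.0448
```

>>> step_arm:
  increments:
    - [[0,0,0],[0,0,0],0.4]
    - [[0,0,0],[0,0,0],0.3]
    - [[0,0,0],[0,0,0],0]
    - [[0,0,0],[0,0,0],0]
    - [[0,0,0],[0,0,0],0]
    - [[0,0,0],[0,0,0],0]

```text
time_s: 10.15
tcp_pos: [0.6298, 0.0145, 0.1016]
eef_rot: [-180.0, -0.0, -8.6]
contact_force: [-0.0, 0.5, 0.9]
gripper_width: 0.0851
```

```bash
python3 - <<'E'
from plant import r
from h import *
s=r.get_state();print(s["time_s"],s["tcp_pos"],s["gripper_width"],s["contact_force"])
c=r.capture("wrist");cv2.imwrite("pics/w8.png",c["color"][:,:,::-1])
E
```

```text
10.15 [0.6298351  0.01449785 0.10160146] 0.08511653186250162 [-0.02522882  0.47483707  0.87336052]
```

View pics/w8.png

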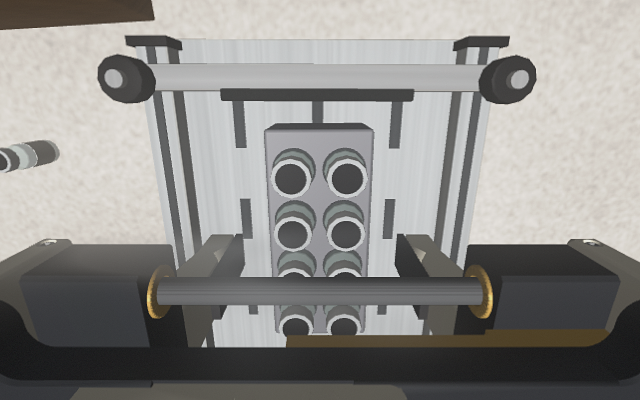

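>>> step_arm:
  increments:
    - [[0,0,-0.01],[0,0,0],0]
    - [[0,0,-0.03],[0,0,0],0]
    - [[0,0,-0.06],[0,0,0],0]
    - [[0,0,-0.1],[0,0,0],0]
    - [[-0.03,0,-0.14],[0,0,0],0]
    - [[-0.07,0,-0.17],[0,0,0],0]
    - [[-0.11,0,-0.18],[0,0,0],0]
    - [[-0.15,0,-0.18],[0,0,0],0]
    - [[-0.17,0,-0.18],[0,0,0],0]
    - [[-0.18,0,-0.18],[0,0,0],0]

```text
time_s: 11.2
tcp_pos: [0.4505, 0.0415, 0.2833]
eef_rot: [-179.9, -0.1, -8.6]
contact_force: [1.1, -0.3, 0.6]
gripper_width: 0.0877
```

>>> step_arm:
  increments:
    - [[0,0,0],[0,0,0],0]
    - [[0,0,0],[0,0,0],0]

```text
time_s: 11.4
tcp_pos: [0.4525, 0.0416, 0.2821]
eef_rot: [-180.0, -0.0, -8.6]
contact_force: [1.3, -0.1, -1.2]
gripper_width: 0.0876
```

```bash
python3 - <<'E'
from plant import r
from h import *
import pickle
s=r.get_state();print(s["time_s"],s["tcp_pos"],s["eef_rot"],s["gripper_width"],s["contact_force"])
c=r.capture("wrist");cv2.imwrite("pics/w9.png",c["color"][:,:,::-1]);pickle.dump((s,c),open("w9.pkl","wb"))
E
```

```text
11.4 [0.45249916 0.04158228 0.28207798] [-1.79985706e+02 -4.17394178e-02 -8.59207203e+00] 0.08759241239890599 [ 1.32942592 -0.10089478 -1.15864497]
```

View pics/w9.png

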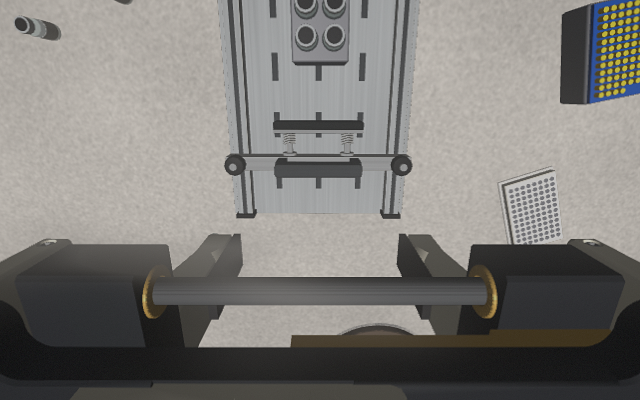

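```bash
python3 - <<'E'
import cv2
t=cv2.imread("pics/w9.png");cv2.imwrite("pics/w9z.png",cv2.resize(t[110:200,215:425],None,fx=3.8,fy=3.8,interpolation=cv2.INTER_CUBIC))
E
```

```text
(no output)
```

View pics/w9z.png

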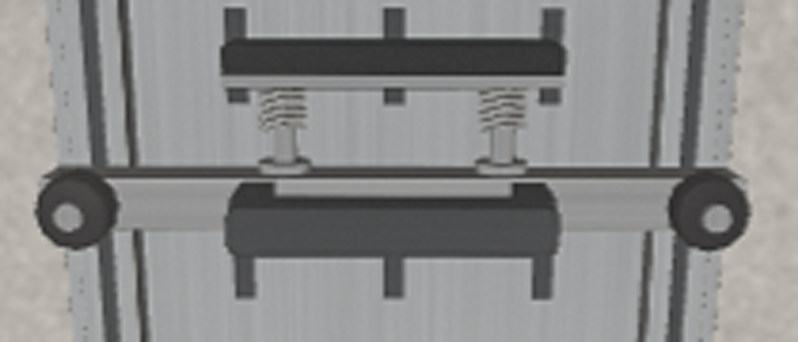

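```bash
python3 - <<'E'
from h import *
import pickle
s,c=pickle.load(open("w9.pkl","rb"))
Z=lambda u,v:((u+.5)/3.8-.5+215,(v+.5)/3.8-.5+110)
P=lambda q,z:onplane(c,Z(*q),z,s)
for q in((228,209),(556,209),(228,255),(556,255),(391,232)):print(P(q,.171).round(4))
th=np.radians(-8.6);pc=np.array([.7085,.003])-.145*np.array([np.cos(th),np.sin(th)])
def pf(p):
    d=p[:2]-pc;return np.round([d@[np.cos(th),np.sin(th)],d@[-np.sin(th),np.cos(th)]],4)
print(pc,"handle in platform",pf(P((391,232),.171)),"rack? corners")
for n,q,z in(("near rack top edge L",(292,64),.135),("R",(348,64),.135)):
    p=onplane(c,q,z,s);print(n,p.round(4),pf(p))
p=P((75,216),.145);q=P((717,216),.145);print("screws",pf(p),pf(q))
print(s["joints"])
E
```

```text
[0.4742 0.0832 0.171 ]
[ 0.4613 -0.0028  0.171 ]
[0.4619 0.0856 0.171 ]
[ 0.4488 -0.0014  0.171 ]
[0.4616 0.0414 0.171 ]
[0.56513032 0.02468262] handle in platform [-0.1048  0.0011] rack? corners
near rack top edge L [0.5678 0.0519 0.135 ] [-0.0014  0.0273]
R [ 0.5593 -0.0048  0.135 ] [-0.0014 -0.03  ]
screws [-0.1063  0.0922] [-0.1061 -0.0926]
[ 3.02322569e+01 -3.92820599e+00 -1.63240080e+01  1.53931937e-02
 -7.75627191e+01  5.11723664e+01]
```

```bash
python3 - <<'E'
from plant import r
from h import *
print(inc(r.get_state(),[.4615,.0415,.25],-98.6))
E
```

```text
(array([ 0.0088, -0.0013,  0.0317]), array([ 2.0000e-04, -2.0000e-04,  1.5706e+00]))
```

>>> step_arm:
  increments:
    - [[0.009,0,0],[0,0,0.1],0]
    - [[0.009,0,0],[0,0,0.24],0]
    - [[0.009,0,0],[0,0,0.38],0]
    - [[0.009,0,0],[0,0,0.52],0]
    - [[0.009,0,0],[0,0,0.66],0]
    - [[0.009,0,0],[0,0,0.8],0]
    - [[0.009,0,0],[0,0,0.94],0]
    - [[0.009,0,0],[0,0,1.08],0]
    - [[0.009,0,0],[0,0,1.22],0]
    - [[0.009,0,0],[0,0,1.36],0]

```text
time_s: 12.45
tcp_pos: [0.4616, 0.0399, 0.281]
eef_rot: [179.9, -0.1, -86.9]
contact_force: [-0.4, 0.2, -0.5]
gripper_width: 0.0879
```

>>> step_arm:
  increments:
    - [[0,0,0.01],[0,0,0.13],0]
    - [[0,0,0.03],[0,0,0.21],0]
    - [[0,0,0.032],[0,0,0.211],0]
    - [[0,0,0.032],[0,0,0.211],0]

```text
time_s: 12.85
tcp_pos: [0.4611, 0.0397, 0.2491]
eef_rot: [179.9, -0.1, -98.5]
contact_force: [0.8, 0.4, -0.2]
gripper_width: 0.0876
```

```bash
python3 - <<'E'
from plant import r
from h import *
import pickle
s=r.get_state();print(s["time_s"],s["tcp_pos"],s["eef_rot"],s["gripper_width"],s["contact_force"])
c=r.capture("wrist");cv2.imwrite("pics/w10.png",c["color"][:,:,::-1]);pickle.dump((s,c),open("w10.pkl","wb"))
E
```

```text
12.85 [0.46106491 0.03972213 0.2491313 ] [ 1.79906549e+02 -9.84649792e-02 -9.85105490e+01] 0.08758914639300627 [ 0.81681712  0.36095013 -0.15342335]
```

View pics/w10.png

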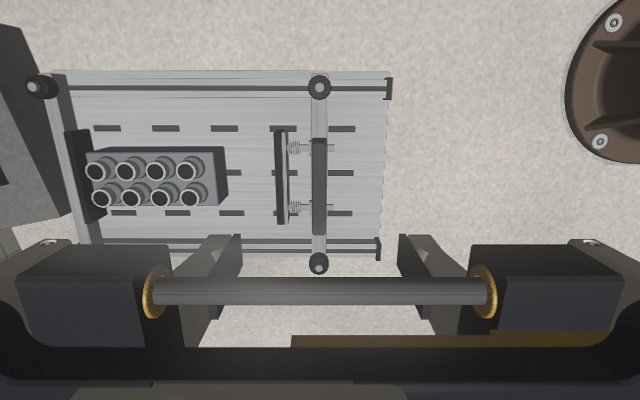

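```bash
python3 - <<'E'
from h import *
import pickle
s,c=pickle.load(open("w9.pkl","rb"));s2,c2=pickle.load(open("w10.pkl","rb"))
g=cv2.cvtColor(c2["color"],cv2.COLOR_RGB2GRAY);print(g[200,300:340],g[160,300:340],g[128:148,320],g[225:245,319])
Z=lambda u,v:((u+.5)/3.8-.5+215,(v+.5)/3.8-.5+110)
for a,b in(((226.5,232),(319,235)),((557.5,232),(319,138))):
    p,e=tri([ray(c,Z(*a),s),ray(c2,b,s2)]);print(p.round(4),np.round(e,4),onplane(c2,b,.171,s2))
E
```

```text
[172 171 170 171 170 170 170 172 163 105  76  73  69  80  82  83  82  82
  83  83  83  83  83  81  81  78 106 178 174 172 172 172 173 173 173 172
 173 173 173 174] [174 175 175 175 175 175 175 174 175 175 171 122  71  82  83  83  83  84
  83  85  84  83  85  84  83  79  92 145 180 176 175 176 175 175 175 176
 176 176 175 176] [162 161 161 161 161 161 161 162 165 138  59  59  61  61  57  71  85  84
  84  84] [ 89  89  89  92  91  91  92  93  94  90 134 161 160 160 160 159 159 159
 159 158]
[0.4675 0.0854 0.1692] [0.0004 0.0004] [0.46714334 0.0848164  0.171     ]
[ 0.4528 -0.0047  0.1589] [0.0013 0.0013] [ 0.45340342 -0.00716543  0.171     ]
```

>>> step_arm:
  increments:
    - [[-0.002,0,0.01],[0,0,0],0.2]
    - [[-0.002,0,0.03],[0,0,0],0.3]
    - [[-0.002,0,0.05],[0,0,0],0.3]
    - [[-0.002,0,0.07],[0,0,0],0.3]
    - [[-0.002,0,0.085],[0,0,0],0.3]
    - [[-0.002,0,0.097],[0,0,0],0.3]
    - [[-0.002,0,0.104],[0,0,0],0.3]
    - [[-0.002,0,0.106],[0,0,0],0.3]
    - [[-0.002,0,0.106],[0,0,0],0.3]

```text
time_s: 13.8
tcp_pos: [0.4613, 0.0422, 0.1439]
eef_rot: [-180.0, 0.0, -98.6]
contact_force: [0.3, -0.7, 0.5]
gripper_width: 0.0616
```

```bash
python3 - <<'E'
from plant import r
from h import *
s=r.get_state();print(s["time_s"],s["tcp_pos"],s["eef_rot"],s["gripper_width"],s["contact_force"])
c=r.capture("wrist");cv2.imwrite("pics/w11.png",c["color"][:,:,::-1])
E
```

```text
13.8 [0.46127599 0.04217052 0.14387965] [-1.79982653e+02  1.70674751e-03 -9.86057008e+01] 0.06156493354068619 [ 0.32383304 -0.67146116  0.5279692 ]
```

View pics/w11.png

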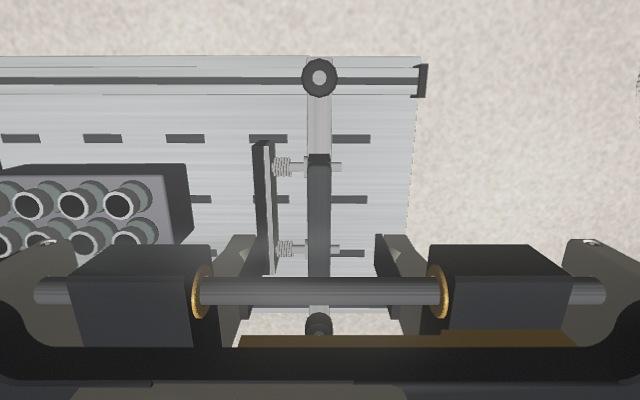

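>>> step_arm:
  increments:
    - [[0,0,0],[0,0,0],1]
    - [[0,0,0],[0,0,0],1]
    - [[0,0,0],[0,0,0],1]
    - [[0,0,0],[0,0,0],1]
    - [[0,0,0],[0,0,0],1]
    - [[0,0,0],[0,0,0],1]
    - [[0,0,0],[0,0,0],1]
  force: 30

```text
time_s: 14.55
tcp_pos: [0.461, 0.0421, 0.1437]
eef_rot: [180.0, -0.0, -98.6]
contact_force: [0.6, -1.1, -0.4]
gripper_width: 0.0108
```

```bash
python3 - <<'E'
from plant import r
from h import *
s=r.get_state();print(s["time_s"],s["tcp_pos"],s["eef_rot"],s["gripper_width"],s["contact_force"])
c=r.capture("wrist");cv2.imwrite("pics/w12.png",c["color"][:,:,::-1])
E
```

```text
14.55 [0.46101076 0.04205696 0.14365324] [ 1.79997693e+02 -3.01169502e-03 -9.86237916e+01] 0.01077218988590058 [ 0.56620685 -1.08663896 -0.41922419]
```

View pics/w12.png

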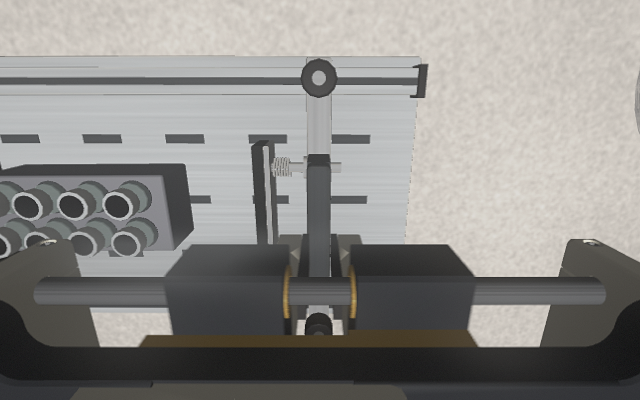

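>>> step_arm:
  increments:
    - [[0,-0.003,0],[0,0,0],1]
    - [[0,-0.01,0],[0,0,0],1]
    - [[0,-0.018,0],[0,0,0],1]
    - [[0,-0.026,0],[0,0,0],1]
    - [[0,-0.034,0],[0,0,0],1]
    - [[0,-0.04,0],[0,0,0],1]
    - [[0,-0.042,0],[0,0,0],1]
    - [[0,-0.042,0],[0,0,0],1]

```text
time_s: 15.4
tcp_pos: [0.5027, 0.0356, 0.1434]
eef_rot: [180.0, -0.0, -98.6]
contact_force: [-0.3, 0.5, -0.3]
gripper_width: 0.0006
```

```bash
python3 - <<'E'
from plant import r
from h import *
s=r.get_state();print(s["time_s"],s["tcp_pos"],s["eef_rot"],s["gripper_width"],s["contact_force"])
c=r.capture("wrist");cv2.imwrite("pics/w13.png",c["color"][:,:,::-1])
E
```

```text
15.4 [0.50267192 0.03562202 0.14338448] [ 1.79971343e+02 -1.59978147e-02 -9.86490493e+01] 0.0005697802395030211 [-0.29226627  0.54652605 -0.2593655 ]
```

View pics/w13.png

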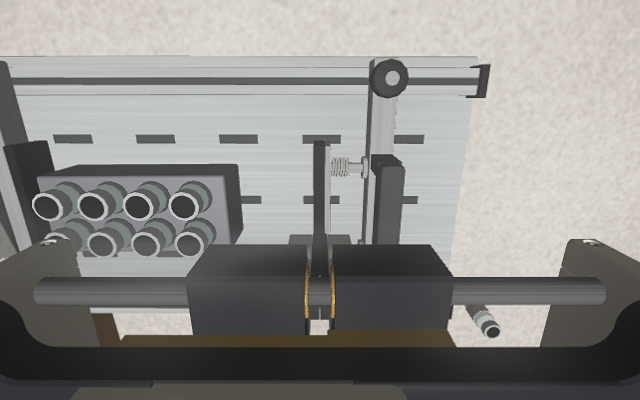

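```bash
python3 - <<'E'
from plant import r
from h import *
for n,(a,b,x,y) in dict(side=(130,330,180,400),top=(110,250,190,360)).items():
    c=r.capture(n);cv2.imwrite(f"pics/{n}14.png",cv2.resize(c["color"][a:b,x:y,::-1],None,fx=3,fy=3,interpolation=cv2.INTER_CUBIC))
print(r.get_state())
E
```

```text
{'time_s': 15.55, 'joints': array([ 2.64562344e+01,  6.33606407e+00, -2.42089415e+01, -5.65463045e-03,
       -5.94600542e+01, -3.50777017e+01]), 'qd': array([ 0.15190805, -0.17333888, -0.05981097, -0.04380704,  0.00135721,
       -0.04487622]), 'joint_torque': array([-7.66530004e-02, -3.56347454e+01,  2.68888003e+01,  6.41767949e+00,
       -1.06938687e-02,  1.57280530e-03]), 'tcp_pos': array([0.50228488, 0.03575491, 0.14365946]), 'eef_rot': array([ 1.79993060e+02,  1.07759977e-03, -9.86243409e+01]), 'contact_force': array([-1.18357316e+00,  1.05753842e-01, -7.80034888e-04]), 'moment': array([ 0.04457181, -0.10587221,  0.00401784]), 'gripper_width': 0.0006711940641588488}
```

View pics/side14.png

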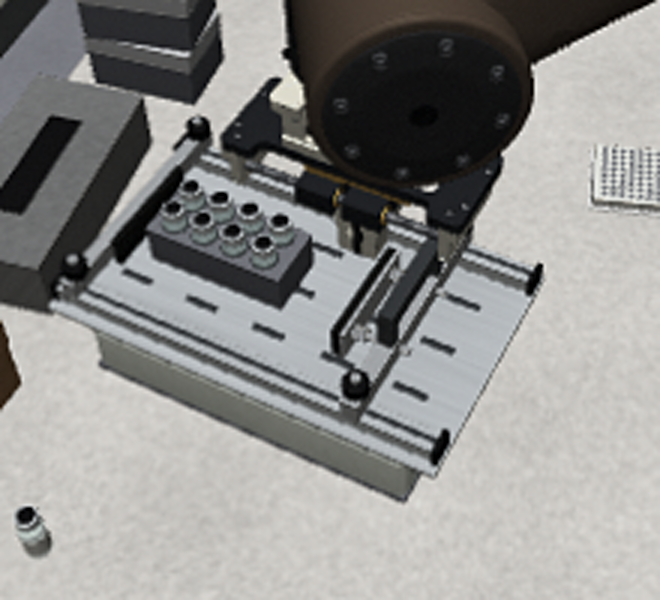

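View pics/top14.png

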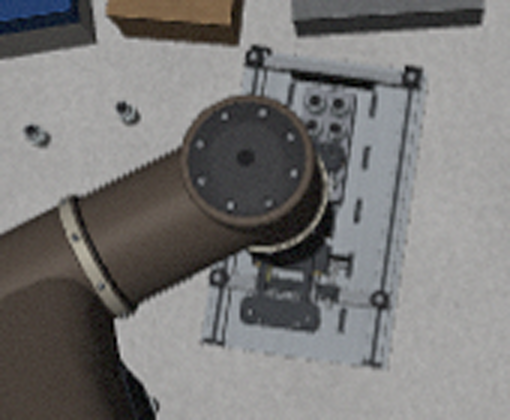

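```bash
python3 - <<'E'
from plant import r
from h import *
import pickle
s2,c2=pickle.load(open("w10.pkl","rb"))
st=lambda p,e:dict(tcp_pos=np.array(p),eef_rot=np.array(e))
s3=st([0.46127599,0.04217052,0.14387965],[-179.982653,.0017,-98.6057]);s4=st([0.50267192,0.03562202,0.14338448],[179.971343,-.016,-98.649])
im=cv2.imread("pics/w13.png");cv2.imwrite("pics/w13z.png",cv2.resize(im[50:250,280:440],None,fx=3,fy=3,interpolation=cv2.INTER_CUBIC))
im=cv2.imread("pics/w12.png");cv2.imwrite("pics/w12z.png",cv2.resize(im[140:350,230:410],None,fx=2.8,fy=2.8,interpolation=cv2.INTER_CUBIC))
g=cv2.imread("pics/w11.png",0);print(g[148:172,319],g[180,300:340])
for b in(162.5,163.5):
    p,e=tri([ray(c2,(319.5,143),s2),ray(c2,(319,b),s3)]);print(p.round(4),np.round(e,4))
# width method: top face 14 mm wide in w11
for z in(.15,.16,.171,.18):
    print(z,np.linalg.norm(onplane(c2,(308,190),z,s3)-onplane(c2,(331,190),z,s3)))
# screws
for s,u,v in((s3,319,77),(s4,392,78)):print(onplane(c2,(u,v),.145,s).round(4))
E
```

```text
[178 178 179 179 182 151  64  64  65  65  64  66  66  65  65  65  65  73
  85  91  91  93  93  92] [194 194 194 194 195 196 185  84  85  89  90  91  91  90  91  90  92  92
  91  92  92  92  91  91  92  92  90  91  89  88  88 143 201 196 196 196
 195 194 195 194]
[0.4543 0.0013 0.1421] [0.0002 0.0002]
[ 4.541e-01 -1.000e-04  1.517e-01] [0.0001 0.0001]
0.15 0.014734125215995564
0.16 0.013964273085110468
0.171 0.013117435741136958
0.18 0.012424568823340388
[ 0.4467 -0.05    0.145 ]
[ 0.4456 -0.0496  0.145 ]
```

View pics/w13z.png

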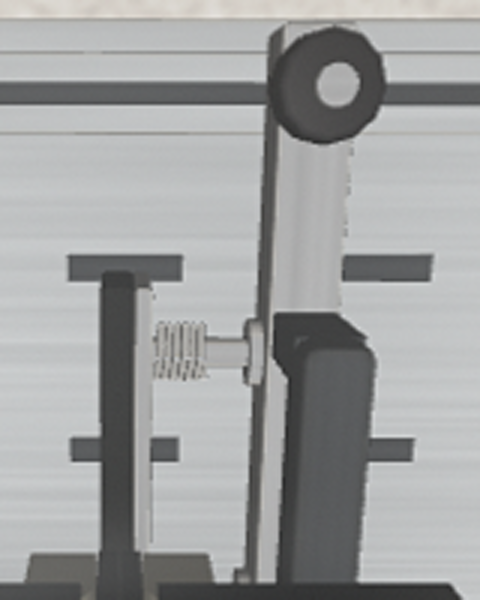

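View pics/w12z.png

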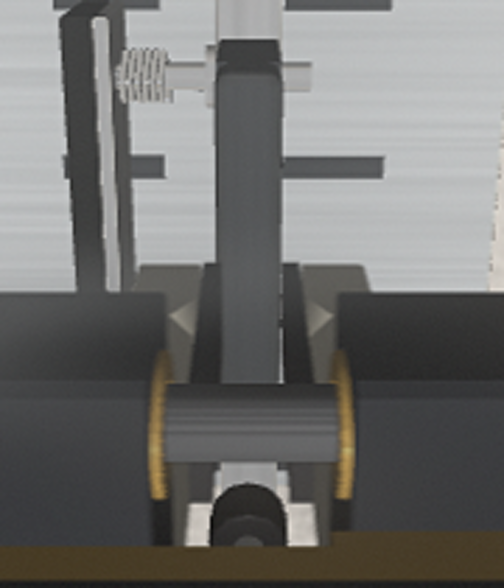

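>>> step_arm:
  increments:
    - [[0,0,-0.02],[0,0,0],1]
    - [[0,0,-0.045],[0,0,0],1]
    - [[0,0,-0.06],[0,0,0],1]
    - [[0,0.02,-0.06],[0,0,0],1]
    - [[0,0.05,-0.06],[0,0,0],1]
    - [[0,0.08,-0.06],[0,0,0],1]
    - [[0,0.088,-0.06],[0,0,0],1]
    - [[0,0.088,-0.06],[0,0,0],1]

```text
time_s: 16.35
tcp_pos: [0.4149, 0.0492, 0.2043]
eef_rot: [-179.9, 0.1, -98.5]
contact_force: [-0.3, -0.3, 0.2]
gripper_width: 0.0006
```

```bash
cat > snap.py <<'E'
import sys
from plant import r
from h import *
import pickle
n=sys.argv[1]
s=r.get_state();print(s["time_s"],s["tcp_pos"].round(4),s["eef_rot"].round(2),s["gripper_width"],s["contact_force"].round(2))
c=r.capture("wrist");cv2.imwrite(f"pics/{n}.png",c["color"][:,:,::-1]);pickle.dump((s,c),open(n+".pkl","wb"))
E
python3 snap.py w15
```

```text
16.35 [0.4149 0.0492 0.2043] [-1.7992e+02  8.0000e-02 -9.8530e+01] 0.0006332297778014204 [-0.31 -0.27  0.18]
```

View pics/w15.png

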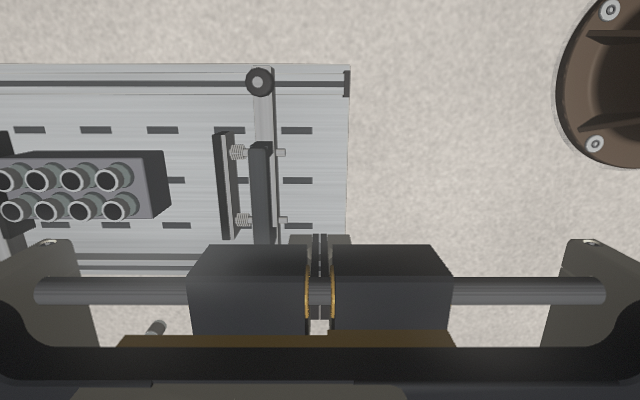

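>>> step_arm:
  increments:
    - [[0,0,0.015],[0,0,0],1]
    - [[0,0,0.035],[0,0,0],1]
    - [[0,0,0.05],[0,0,0],1]
    - [[0,0,0.06],[0,0,0],1]
    - [[0,0,0.062],[0,0,0],1]
    - [[0,0,0.062],[0,0,0],1]

```text
time_s: 17.0
tcp_pos: [0.416, 0.0489, 0.1416]
eef_rot: [180.0, -0.0, -98.6]
contact_force: [-0.1, 0.3, 1.2]
gripper_width: 0.0003
```

>>> step_arm:
  increments:
    - [[0,-0.003,0],[0,0,0],1]
    - [[0,-0.007,0],[0,0,0],1]
    - [[0,-0.011,0],[0,0,0],1]
    - [[0,-0.015,0],[0,0,0],1]
    - [[0,-0.019,0],[0,0,0],1]
    - [[0,-0.023,0],[0,0,0],1]

```text
time_s: 17.6
tcp_pos: [0.4387, 0.0455, 0.1417]
eef_rot: [-180.0, 0.0, -98.6]
contact_force: [-0.3, 0.5, -0.4]
gripper_width: 0.0004
```

```bash
python3 snap.py w16
```

```text
17.6 [0.4387 0.0455 0.1417] [-180.      0.    -98.63] 0.00039824182080274513 [-0.26  0.53 -0.36]
```

View pics/w16.png

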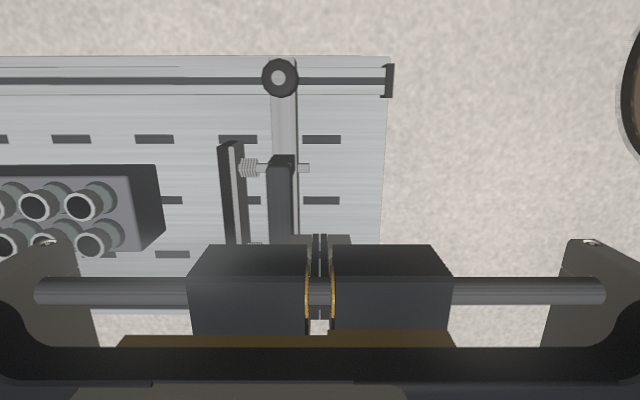

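>>> step_arm:
  increments:
    - [[0,-0.002,0],[0,0,0],1]
    - [[0,-0.004,0],[0,0,0],1]
    - [[0,-0.006,0],[0,0,0],1]
    - [[0,-0.008,0],[0,0,0],1]
    - [[0,-0.01,0],[0,0,0],1]

```text
time_s: 18.15
tcp_pos: [0.4483, 0.044, 0.1417]
eef_rot: [-180.0, -0.0, -98.6]
contact_force: [1.6, 0.5, 0.4]
gripper_width: 0.0003
```

```bash
python3 snap.py w17
```

```text
18.15 [0.4483 0.044  0.1417] [-180.     -0.    -98.62] 0.0002942294067042529 [1.58 0.46 0.42]
```

View pics/w17.png

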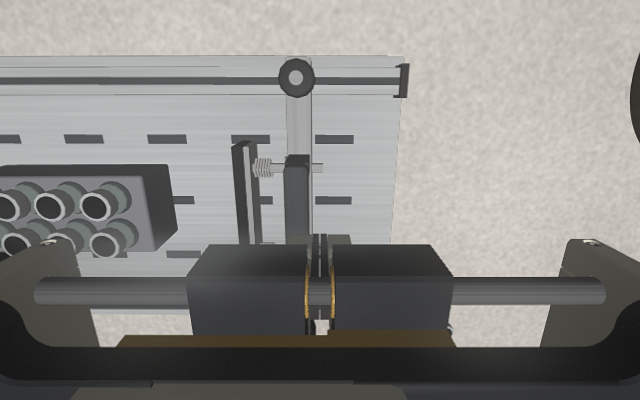

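>>> step_arm:
  increments:
    - [[0,-0.002,0],[0,0,0],1]
    - [[0,-0.004,0],[0,0,0],1]
    - [[0,-0.006,0],[0,0,0],1]
    - [[0,-0.008,0],[0,0,0],1]
    - [[0,-0.01,0],[0,0,0],1]
    - [[0,-0.012,0],[0,0,0],1]

```text
time_s: 18.8
tcp_pos: [0.4602, 0.0422, 0.1417]
eef_rot: [-180.0, 0.0, -98.6]
contact_force: [0.1, 0.7, -0.4]
gripper_width: 0.0001
```

```bash
python3 snap.py w18
```

```text
18.8 [0.4602 0.0422 0.1417] [-180.      0.    -98.62] 0.00010777079701796202 [ 0.13  0.7  -0.37]
```

View pics/w18.png

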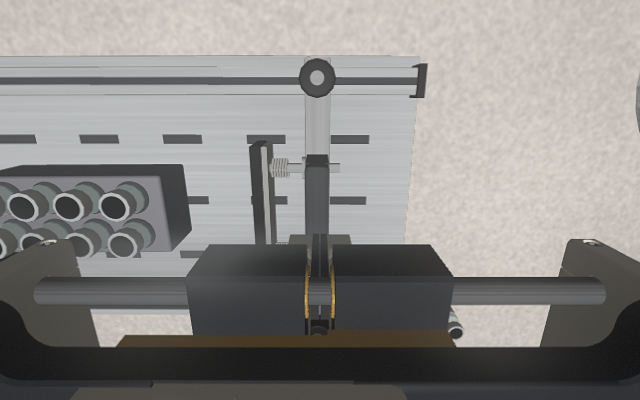

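>>> step_arm:
  increments:
    - [[0,0,0.001],[0,0,0],1]
    - [[0,0,0.002],[0,0,0],1]
    - [[0,0,0.003],[0,0,0],1]
    - [[0,0,0.003],[0,0,0],1]

```text
time_s: 19.25
tcp_pos: [0.4599, 0.0422, 0.1385]
eef_rot: [180.0, -0.0, -98.6]
contact_force: [0.5, 0.0, 0.1]
gripper_width: 0.0004
```

>>> step_arm:
  increments:
    - [[0,0,0.001],[0,0,0],1]
    - [[0,0,0.002],[0,0,0],1]
    - [[0,0,0.003],[0,0,0],1]
    - [[0,0,0.003],[0,0,0],1]

```text
time_s: 19.65
tcp_pos: [0.4599, 0.0422, 0.1355]
eef_rot: [180.0, -0.0, -98.6]
contact_force: [0.7, 0.3, 0.1]
gripper_width: 0.0002
```

```bash
python3 snap.py w19; python3 - <<'E'
from plant import r
from h import *
c=r.capture("side");cv2.imwrite("pics/side19.png",cv2.resize(c["color"][150:300,220:400,::-1],None,fx=4,fy=4,interpolation=cv2.INTER_CUBIC))
p=r.get_state()["tcp_pos"];print((proj(c,p)-[220,150])*4,(proj(c,p+[0,0,.0188])-[220,150])*4)
for n,q in(("handle top +y end z.171",(.4672,.085,.171)),("z.142",(.4672,.085,.142)),("-y .171",(.4545,-.002,.171)),("-y .142",(.4545,-.002,.142))):print(n,((proj(c,q)-[220,150])*4).round())
E
```

```text
19.65 [0.4599 0.0422 0.1355] [ 1.7999e+02 -1.0000e-02 -9.8620e+01] 0.00020486462936113753 [0.73 0.27 0.14]
[388.44159121 324.84997223] [388.68186584 304.84360066]
handle top +y end z.171 [354. 339.]
z.142 [354. 370.]
-y .171 [420. 235.]
-y .142 [419. 266.]
```

View pics/side19.png

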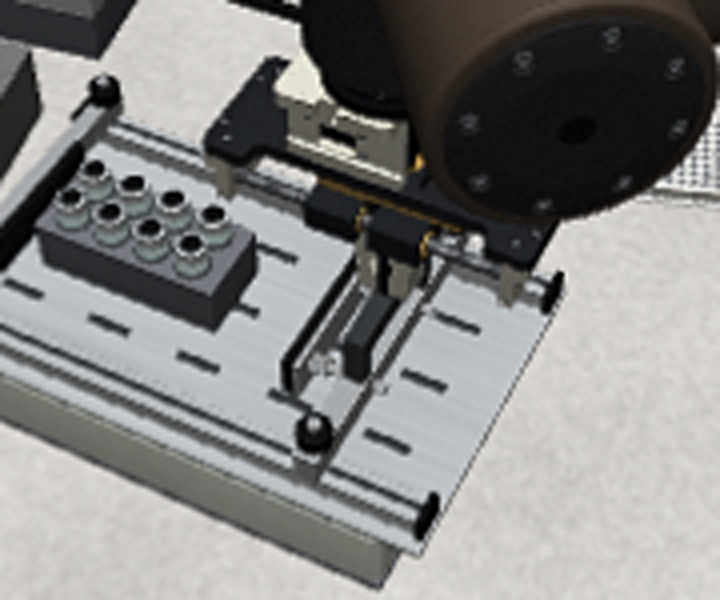

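View pics/w19.png

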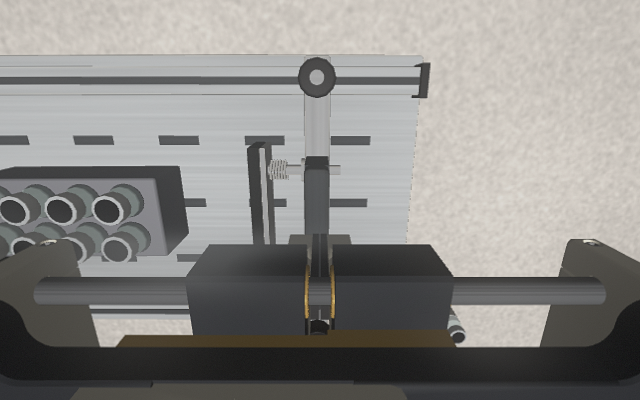

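>>> step_arm:
  increments:
    - [[0,0,0.001],[0,0,0],1]
    - [[0,0,0.002],[0,0,0],1]
    - [[0,0,0.002],[0,0,0],1]

```text
time_s: 20.05
tcp_pos: [0.4599, 0.0422, 0.1335]
eef_rot: [180.0, -0.0, -98.6]
contact_force: [0.4, -0.6, 0.5]
gripper_width: 0.0004
```

>>> step_arm:
  increments:
    - [[0,0,0.001],[0,0,0],1]
    - [[0,0,0.002],[0,0,0],1]
    - [[0,0,0.002],[0,0,0],1]

```text
time_s: 20.35
tcp_pos: [0.4604, 0.0422, 0.1319]
eef_rot: [-180.0, 0.0, -98.6]
contact_force: [0.1, -0.5, 1.8]
gripper_width: 0.0008
```

>>> step_arm:
  increments:
    - [[0,0,0.001],[0,0,0],1]
    - [[0,0,0.002],[0,0,0],1]
    - [[0,0,0.002],[0,0,0],1]

```text
time_s: 20.65
tcp_pos: [0.4621, 0.042, 0.1318]
eef_rot: [-179.8, 0.0, -98.6]
contact_force: [-0.1, -2.8, 13.5]
gripper_width: 0.0005
```

>>> step_arm:
  increments:
    - [[0,0,-0.015],[0,0,0],1]
    - [[0,0,-0.04],[0,0,0],1]
    - [[0,0,-0.065],[0,0,0],1]
    - [[0,0.015,-0.07],[0,0,0],1]
    - [[0,0.035,-0.07],[0,0,0],1]
    - [[0,0.045,-0.07],[0,0,0],1]
    - [[0,0.045,-0.05],[0,0,0],1]
    - [[0,0.045,-0.03],[0,0,0],1]
    - [[0,0.045,-0.01],[0,0,0],1]
    - [[0,0.045,0],[0,0,0],1]

```text
time_s: 21.65
tcp_pos: [0.4146, 0.0486, 0.128]
eef_rot: [179.9, -0.1, -98.6]
contact_force: [-0.4, -0.4, 0.4]
gripper_width: 0.0004
```

>>> step_arm:
  increments:
    - [[0,0,0.004],[0,0,0],1]
    - [[0,0,0.009],[0,0,0],1]
    - [[0,0,0.012],[0,0,0],1]
    - [[0,0,0.012],[0,0,0],1]

```text
time_s: 22.05
tcp_pos: [0.4157, 0.049, 0.1178]
eef_rot: [-180.0, 0.0, -98.6]
contact_force: [0.1, -0.3, 0.1]
gripper_width: 0.0003
```

```bash
python3 snap.py w20
```

```text
22.05 [0.4157 0.049  0.1178] [-1.7999e+02  1.0000e-02 -9.8630e+01] 0.0003406200258078243 [ 0.11 -0.3   0.07]
```

View pics/w20.png

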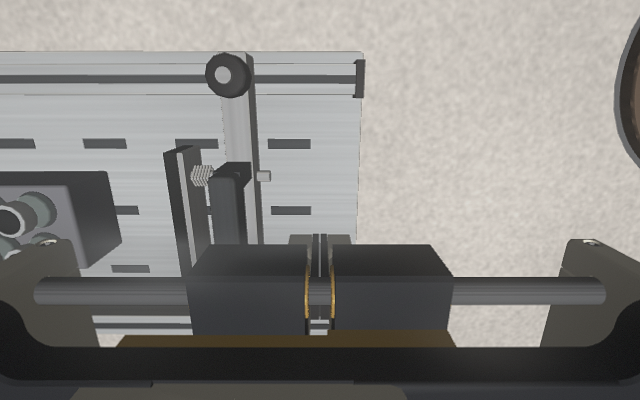

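>>> step_arm:
  increments:
    - [[0,-0.003,0],[0,0,0],1]
    - [[0,-0.006,0],[0,0,0],1]
    - [[0,-0.009,0],[0,0,0],1]
    - [[0,-0.012,0],[0,0,0],1]
    - [[0,-0.015,0],[0,0,0],1]
    - [[0,-0.018,0],[0,0,0],1]

```text
time_s: 22.7
tcp_pos: [0.4336, 0.0462, 0.1176]
eef_rot: [180.0, -0.0, -98.6]
contact_force: [-0.2, 0.4, 0.2]
gripper_width: 0.0004
```

>>> step_arm:
  increments:
    - [[0,-0.002,0],[0,0,0],1]
    - [[0,-0.004,0],[0,0,0],1]
    - [[0,-0.006,0],[0,0,0],1]
    - [[0,-0.008,0],[0,0,0],1]
    - [[0,-0.01,0],[0,0,0],1]

```text
time_s: 23.2
tcp_pos: [0.4432, 0.0447, 0.1176]
eef_rot: [180.0, -0.0, -98.6]
contact_force: [-1.4, -0.3, 0.5]
gripper_width: 0.0006
```

>>> step_arm:
  increments:
    - [[0,-0.002,0],[0,0,0],1]
    - [[0,-0.004,0],[0,0,0],1]
    - [[0,-0.006,0],[0,0,0],1]
    - [[0,-0.008,0],[0,0,0],1]
    - [[0,-0.01,0],[0,0,0],1]

```text
time_s: 23.7
tcp_pos: [0.4532, 0.0432, 0.1176]
eef_rot: [180.0, -0.0, -98.6]
contact_force: [-0.9, -0.5, 0.1]
gripper_width: 0.0002
```

```bash
python3 snap.py w21
```

```text
23.7 [0.4532 0.0432 0.1176] [ 1.7999e+02 -1.0000e-02 -9.8620e+01] 0.00024453347627995613 [-0.9  -0.52  0.14]
```

View pics/w21.png

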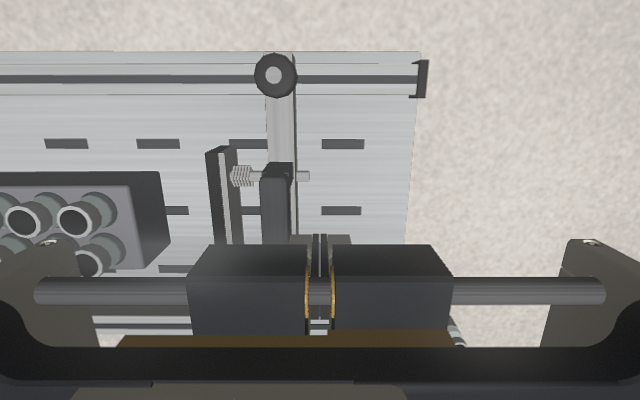

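>>> step_arm:
  increments:
    - [[0,-0.002,0],[0,0,0],1]
    - [[0,-0.006,0],[0,0,0],1]
    - [[0,-0.01,0],[0,0,0],1]
    - [[0,-0.014,0],[0,0,0],1]
    - [[0,-0.018,0],[0,0,0],1]
    - [[0,-0.022,0],[0,0,0],1]
    - [[0,-0.026,0],[0,0,0],1]
    - [[0,-0.03,0],[0,0,0],1]
    - [[0,-0.033,0],[0,0,0],1]
    - [[0,-0.035,0],[0,0,0],1]

```text
time_s: 24.75
tcp_pos: [0.488, 0.038, 0.1176]
eef_rot: [-180.0, 0.0, -98.6]
contact_force: [-1.4, -0.8, 0.6]
gripper_width: 0.0002
```

```bash
python3 snap.py w22
```

```text
24.75 [0.488  0.038  0.1176] [-180.      0.    -98.63] 0.00020044153667342737 [-1.44 -0.76  0.57]
```

View pics/w22.png

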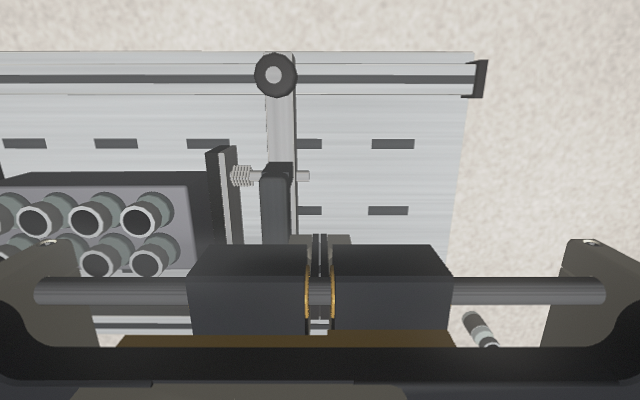

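>>> step_arm:
  increments:
    - [[0,-0.002,0],[0,0,0],1]
    - [[0,-0.004,0],[0,0,0],1]
    - [[0,-0.006,0],[0,0,0],1]
    - [[0,-0.008,0],[0,0,0],1]
    - [[0,-0.01,0],[0,0,0],1]
    - [[0,-0.012,0],[0,0,0],1]
    - [[0,-0.014,0],[0,0,0],1]
    - [[0,-0.016,0],[0,0,0],1]
    - [[0,-0.018,0],[0,0,0],1]
    - [[0,-0.018,0],[0,0,0],1]

```text
time_s: 25.8
tcp_pos: [0.5059, 0.0353, 0.1176]
eef_rot: [-180.0, -0.0, -98.6]
contact_force: [-0.8, 0.4, 0.2]
gripper_width: 0.0003
```

```bash
python3 snap.py w23
```

```text
25.8 [0.5059 0.0353 0.1176] [-179.99   -0.    -98.63] 0.0003181599827853452 [-0.84  0.37  0.17]
```

View pics/w23.png

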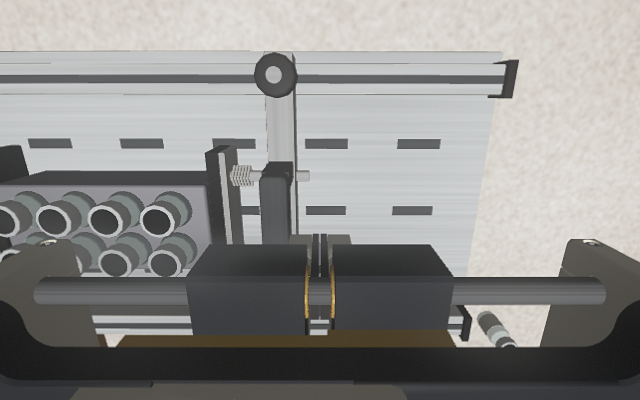

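>>> step_arm:
  increments:
    - [[0,-0.002,0],[0,0,0],1]
    - [[0,-0.004,0],[0,0,0],1]
    - [[0,-0.006,0],[0,0,0],1]
    - [[0,-0.008,0],[0,0,0],1]
    - [[0,-0.008,0],[0,0,0],1]

```text
time_s: 26.35
tcp_pos: [0.5136, 0.034, 0.1176]
eef_rot: [180.0, -0.0, -98.6]
contact_force: [-2.2, 0.8, 0.3]
gripper_width: 0.0004
```

>>> step_arm:
  increments:
    - [[0,-0.002,0],[0,0,0],1]
    - [[0,-0.004,0],[0,0,0],1]
    - [[0,-0.004,0],[0,0,0],1]

```text
time_s: 26.65
tcp_pos: [0.5171, 0.0335, 0.1176]
eef_rot: [180.0, -0.0, -98.6]
contact_force: [-4.8, 1.4, 1.7]
gripper_width: 0.0004
```

```bash
python3 snap.py w24
```

```text
26.65 [0.5171 0.0335 0.1176] [ 1.7996e+02 -1.0000e-02 -9.8630e+01] 0.00043478969113077093 [-4.84  1.37  1.72]
```

View pics/w24.png

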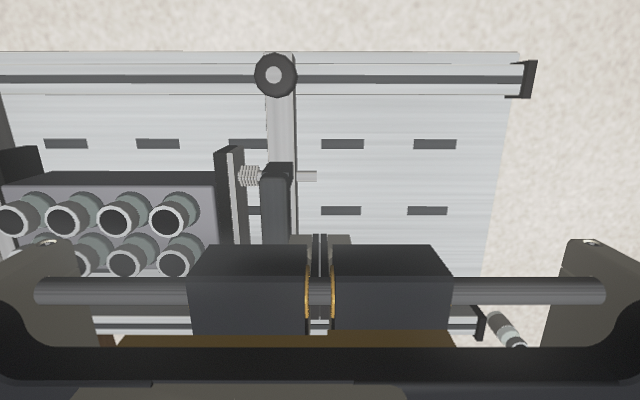

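>>> step_arm:
  increments:
    - [[0,-0.001,0],[0,0,0],1]
    - [[0,-0.002,0],[0,0,0],1]
    - [[0,-0.003,0],[0,0,0],1]
    - [[0,-0.003,0],[0,0,0],1]

```text
time_s: 27.1
tcp_pos: [0.5196, 0.0331, 0.1176]
eef_rot: [179.9, -0.0, -98.6]
contact_force: [-7.4, 3.4, 4.5]
gripper_width: 0.0006
```

>>> step_arm:
  increments:
    - [[0,-0.001,0],[0,0,0],1]
    - [[0,-0.002,0],[0,0,0],1]
    - [[0,-0.002,0],[0,0,0],1]

```text
time_s: 27.4
tcp_pos: [0.5213, 0.0328, 0.1176]
eef_rot: [179.9, -0.0, -98.6]
contact_force: [-8.3, 4.2, 4.1]
gripper_width: 0.0001
```

```bash
python3 snap.py w25; python3 - <<'E'
from plant import r
from h import *
c=r.capture("side");cv2.imwrite("pics/side25.png",cv2.resize(c["color"][150:300,180:380,::-1],None,fx=4,fy=4,interpolation=cv2.INTER_CUBIC))
E
```

```text
27.4 [0.5213 0.0328 0.1176] [ 1.799e+02 -1.000e-02 -9.863e+01] 8.379113864464096e-05 [-8.28  4.23  4.11]
```

View pics/w25.png

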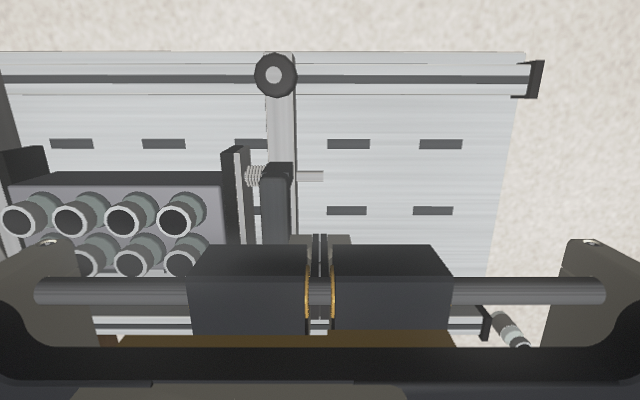

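View pics/side25.png

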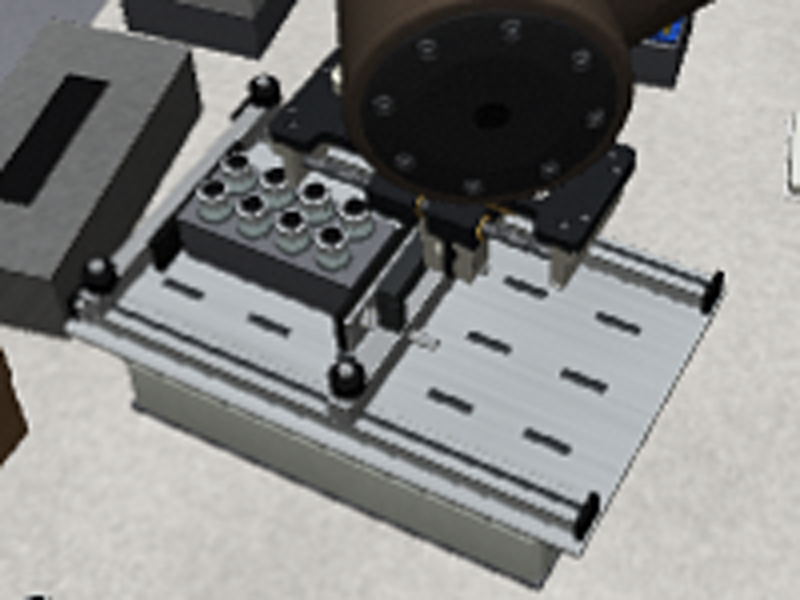

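>>> step_arm:
  increments:
    - [[0,-0.001,0],[0,0,0],1]
    - [[0,-0.002,0],[0,0,0],1]
    - [[0,-0.0025,0],[0,0,0],1]
    - [[0,-0.0025,0],[0,0,0],1]
    - [[0,-0.0025,0],[0,0,0],1]

```text
time_s: 28.0
tcp_pos: [0.5234, 0.0324, 0.1176]
eef_rot: [179.9, -0.0, -98.6]
contact_force: [-10.3, 3.2, 5.4]
gripper_width: 0.0005
```

```bash
python3 snap.py w26; python3 - <<'E'
import cv2
im=cv2.imread("pics/w26.png");cv2.imwrite("pics/w26z.png",cv2.resize(im[130:280,0:340],None,fx=2.3,fy=2.3,interpolation=cv2.INTER_CUBIC))
E
```

```text
28.0 [0.5234 0.0324 0.1176] [ 1.7987e+02 -2.0000e-02 -9.8630e+01] 0.0005417409394899376 [-10.27   3.22   5.38]
```

View pics/w26z.png

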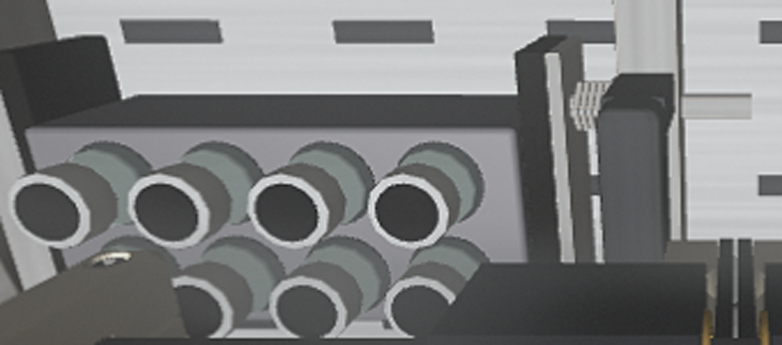

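>>> step_arm:
  increments:
    - [[0,0,0],[0,0,0],1]
    - [[0,0,0],[0,0,0],1]
    - [[0,0,0],[0,0,0],1]
    - [[0,0,0],[0,0,0],1]
    - [[0,0,0],[0,0,0],1]

```text
time_s: 28.55
tcp_pos: [0.5234, 0.0325, 0.1176]
eef_rot: [179.9, -0.0, -98.6]
contact_force: [-8.6, 3.9, 5.9]
gripper_width: 0.0003
```

```bash
python3 - <<'E'
from plant import r
from h import *
import pickle
s=r.get_state();print(s["time_s"],s["tcp_pos"].round(4),s["contact_force"].round(2),s["qd"].round(2))
s,c=pickle.load(open("w26.pkl","rb"))
th=np.radians(-8.6);pc=np.array([.5651,.0247])
pf=lambda p:np.round([(p[:2]-pc)@[np.cos(th),np.sin(th)],(p[:2]-pc)@[-np.sin(th),np.cos(th)]],4)
for u,v in((28,127),(515,127)):print("rack -y top edge",pf(onplane(c,((u+.5)/2.3-.5,(v+.5)/2.3-.5+130),.135,s)))
for u,v in((171,31),(383,31)):print("slot",pf(onplane(c,((u+.5)/2.3-.5,(v+.5)/2.3-.5+130),.095,s)))
E
```

```text
28.55 [0.5234 0.0325 0.1176] [-8.58  3.86  5.9 ] [-0.04 -0.    0.08  0.01  0.03 -0.07]
rack -y top edge [ 0.1417 -0.0305]
rack -y top edge [ 0.0142 -0.0304]
slot [ 0.1295 -0.0497]
slot [ 0.0644 -0.0496]
```

```bash
python3 - <<'E'
from plant import r
print(r.close_job()); s=r.get_state();print(s["time_s"],s["contact_force"].round(1))
E
```

```text
the job is handed in; nothing more can be done
None
the job is handed in; nothing more can be done
```

I loaded the rack, pushed it up against the fixed bar with the clamp bar, and handed the job in at about 28.6 s with the arm still pushing. I got no verdict back.

**Placing:** I put the rack down between the rails until the force reading turned to contact, with the fingertips at a height of 0.102 m. I let go with it about 15 mm short of the fixed bar.

**Last checks:**

| Check | Result |
|---|---|
| Rack position across the platform | About 1.5 mm off midway between the rails |
| Rack angle | Parallel to the slots within measurement error |
| Contact with the fixed bar | Looks hard up against it in the wrist and side pictures |
| Spring compression | About 11 mm, from how far the pad's rod sticks out |
| Push along the rails | 9–10.6 N over the last two readings |
| Motion | Arm still |

**What failed or disagreed:**
- **First grip on the handle:** the fingers passed through it without moving the bar or showing any force. They met resistance only at 0.132 m, about the top of the bar's body.
- **How the bar is held:** because of that, I pushed it from behind with the closed fingers lowered to 0.118 m. They probably bear on the bar's body, not the handle grip.
- **Clamp bar start position:** it measured about 20 mm ahead of the stated parked position.
- **Grip on the rack:** the opening read 45 mm on the 58 mm block, and I did not explain why. The hold was secure.
- **Sideways and upward forces:** at the end there were also about 4 N sideways and 6 N upward on the tool.

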